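Lock the sample cassette into the mill feed with the mallet

TASK

Slide the steel sample cassette along its guideway under the mill's hood until it is fully home against the stop, then take the mallet and knock the sloping lock pin all the way down, with a brisk blow square to the pin (the mallet sloped to match it). Touch the pin only with the mallet, stand the mallet back on its mat on the same end of its head, and leave the vial rack, jar and beaker undisturbed.

Things in the scene. Friction and masses are not known exactly. Their poses are not given: they have to be found in the camera images.
- feeder: White mill feed unit fixed to the bench; place and yaw vary. Origin on the bench, on the guideway's centreline, below the lock pin. +y: the way the cassette slides home; -x faces the robot; z up. Aluminium guideway: floor 12 mm thick, channel 87 mm wide between rails 34 mm high (above bench), open from y = -285 mm to the dark stop at y = +45 mm.
- hood (a point): Middle of the top of the feeder's white hood, 81 mm above the bench (underside 65 mm), at feeder y = +5 mm. Hood: 110 mm along y, 125 mm along x. Beyond it (feeder x = +63 to +179 mm, y = -85 to +85 mm) stands the white motor housing, 125 mm high. The pin comes up out of the hood through a dark sleeve of 36 mm diameter.
- cassette: Loose bare steel cassette, about 0.6 kg, 84 (x) x 180 (y) x 40 mm high, lying in the guideway, axes as the feeder's. Origin at the centre of its underside. A cross groove 30 mm wide, 30 mm deep, at y = +30 to +60 mm takes the pin's foot; unless the cassette is home the pin hits its top. Home: origin at feeder y = -45 mm; it starts 90 to 130 mm short. Slides with 2 to 8 N.
- cassette_fin (a point): Grip point in the upright steel fin on the cassette's top: 60 mm to -y of the cassette's origin, 70 mm above its underside. The fin is 20 mm thick (x), 40 mm long (y) and 50 mm tall; its top is 90 mm above the cassette's underside. Axes as the cassette's.
- pin (a joint): Travel of the sprung steel lock pin along its sloping axis, in m: 0 up (it starts at 0 to 0.004), 0.032 fully down. It takes about 8 N at the top to 12 N at the bottom; its friction catch then holds it where it is left. In a brisk blow it moves faster than 50 mm/s.
- pin_top (a point): Centre of the flat top of the pin's round head (32 mm diameter, 14 mm thick, standing 48 mm clear of its sleeve when up). Site z points out along the pin, 35 degrees from vertical, leaning to the feeder's -x (towards the robot). When up it is about 55 mm to -x of the feeder's origin and 150 mm above the bench; it moves with the pin.
- mallet: Mallet, about 0.4 kg: black rubber cylinder head, 48 mm diameter, 70 mm long, with a steel band, and a pale wooden handle. Starts standing on the end of its head on the mat, handle level. Origin: centre of the lower flat face; z up the head axis. The handle runs along -x to 156 mm from the axis, 20 mm thick (y), 24 mm high, centreline at z = 35 mm. Balance point about 15 mm along the handle.
- mallet_mid (a point): Centre of the mallet's head, 35 mm above the lower face; axes as the mallet's.
- mallet_grip (a point): Good grip point on the handle's centreline, 55 mm from the head axis (mallet x = -55 mm, z = 35 mm); axes as the mallet's.
- mat: Flat grey mat, 130 by 130 mm, 4 mm thick, fixed to the bench, on which the mallet stands; left or right of the feeder. Origin at the centre of its underside.
- rack: Bystander: grey rack of six capped vials, 110 by 150 mm, 73 mm high, 1.2 kg, standing on the side where the mat is not. Origin at the centre of its underside. Leave it alone.
- jar: Bystander: closed jar, 64 mm diameter, 100 mm high, beyond the left-hand end of the feeder. Origin at the centre of its underside. Leave it alone.
- beaker: Bystander: open white beaker, 72 mm diameter, 90 mm high, beyond the left-hand end of the feeder. Origin at the centre of its underside. Leave it alone.
There are look-alikes about, which are no part of the job. Leave any orange or purple look-alike of the cassette alone.

How it is judged (in metres and radians):
On the way, in this order (a step that is already met when the one before it is completed fails the run):
1. the cassette is home under the hood, within 6 mm of the stop (y of cassette in the frame of feeder above -0.051 m and z of cassette in the frame of feeder below 0.017 m), for 0.2 s.
2. a brisk blow of the mallet's head on the pin (pin faster than 50 mm/s), its axis within 15 degrees of the pin's (velocity of joint pin above 0.05 m/s and distance between mallet_mid and pin_top below 0.048 m and angle between the z axis of mallet and the z axis of pin_top, either way round below 0.262 rad).
At the end, for the whole second after the job is handed in: The pin is down (more than 27 of its 32 mm), the cassette lies in its guideway within 6 mm of the stop, and the mallet stands at rest, upright within 7 degrees, on its mat with its head's axis within 45 mm of the mat's centre (all of step 1 and value of joint pin above 0.027 m and horizontal distance between mallet and mat below 0.045 m and height (world z) of mallet below 0.012 m and angle between mallet's own z axis and vertical below 0.12 rad and linear speed of each of mallet, cassette below 0.02 m/s); the robot touches nothing.
It fails at once if the gripper touches the lock pin (contact force between any of the fingers, the arm and pin above 1 N).
It fails at once if a bystander is moved more than 25 mm or tipped (distance of any of rack, jar, beaker from where it was at the start of the episode above 0.025 m or angle between any of jar, beaker, rack's own z axis and vertical above 0.3 rad).
It also fails if it takes over 58 s, if anything falls off the work surface, if the arm or the gripper's body presses on something with over 40 N, if the wrist force passes 120 N, or if a joint passes its speed limit or range.

ROBOT

A 6-joint arm with a two-finger parallel gripper is mounted at the origin on the work surface. World frame = base frame: x ahead of the robot, y to its left, z up, the work surface at z = 0. Lengths are in mm, angles in rad, forces in N, time in s.
With the tool pointing down it reaches from about 400 to 825 mm from the base axis. Payload 7 kg.
Tool frame: the origin (TCP) lies at the very end of the fingers, on their centre line; the grasp point (between the pads) lies 19 mm behind it; y points along the fingers, x is the direction in which the jaws open and shut, and the axes are right-handed (so a half turn about y gives the same grasp; the last joint's range is limited). The gripper opens to 88 mm and grips with 3 to 60 N. Pads are 19 mm wide; open, the fingers measure 130 mm over their backs; the gripper's body (78 mm by 193 mm) begins 47 mm behind the grasp point.
Start: joints at [-0.967, 0.359, 0.012, 0, -1.224, -0.288], TCP at [209.613, -641.606, 226.561] pointing down, gripper open.
Joint ranges: [-3.07, 3.07], [-1.43, 2.12], [-1.02, 1.25], [-3.03, 1.67], [-3.05, -0], [-3.03, 3.03]. Speed limits (rad/s): [2.39, 2.39, 3.01, 3.14, 3.14, 3.14].

INTERFACE

Orientations are given as a unit quaternion [w, x, y, z].
In Python, from rig import * gives the robot as it stands. The module is installed in compiled form; this text tells all that it offers.
- The arm moves only by the tool servo_tool, never from a script. Its argument "steps" is a list of rows, each an object with "delta_rot": the turn, a rotation vector about the world's x, y, z in degrees, a list of three; "linear": the shift along the world's x, y, z in m, a list of three; "hand": the opening, from 0 (shut) to 1 (fully open). A call has 1 to 8 rows; each row shifts and turns the commanded pose from where the row before left it; what a row does not reach is not made up. A row lasts 1/10 s, in which the tool goes at most 50 mm and 8.59 degrees, less where a joint would pass 70% of its speed; a pose out of reach is approached as far as the arm can. A call is refused whole if a number of a shift passes 0.05 or a number of a turn 8.59, either way. A call with a gripper value outside its range is refused whole. The fingers move at their own pace and stop on an object; "squeeze" is the grip in N (left out, the last holds). Time passes only in rows, so rows that do not move let the fingers close. It gives the time, the measured TCP pose, the force and the opening at its end, in the units of the state.
- state(): the state, without advancing time (a new reading comes with each control period).
- snapshot(name): name is "side" or "top" or "wrist"; returns a dict with "image" (400x640x3 uint8, red, green, blue), "range_z" (400x640 float32, mm along the optical axis (not along the pixel's ray), 0 where there is no reading), "intrinsics" (3x3 intrinsics, pixels), "R" (3x3) and "t" (3): a world point X has camera coordinates R X + t; the wrist camera has in their place "tool_from_camera" (4x4, takes a point from camera to tool coordinates, whose origin is the TCP and whose axes are the tool frame's). Camera axes: x right, y down, z forward; pixel columns grow to the right and rows downward; lengths in mm; the calibration is good to about 2 mm. A picture is of the moment at which its call begins: read the wrist's pose just before it.
- finish_job(): hands the job in, once; it reports no verdict.
Trained networks look in the newest picture that a camera, given by its name, has taken for a name from the list of things; names that differ only in an ending like _2 or _b are one class to them, and where a whole thing is asked for, a point or a joint stands for the part that bears it (a point fixed in the world has none). Each returns a list of dicts, best first, with "conf" (0 to 1); they miss things now and then, are a little off and sometimes report something else, mostly with a low value. They report only what shows in the picture. A call takes as long as a camera call. They do not tell look-alikes from the thing itself.
- look_for(camera, name): "position" ([x, y, z] in mm, in the coordinates of the camera as it stood for that picture, good to about 4 mm: the middle of the surface that is visible of it).
- mark_of(camera, name): "position" ([x, y, z] in mm, in the coordinates of the camera as it stood for that picture, good to about 4 mm: a listed point, or the origin of a listed thing).
The state is a dict: "clock": time; "joint_pos": joint angles; "qvel": joint speeds; "effort": joint torques, N m; "tool_pos": TCP position; "tool_rot": TCP orientation; "contact_force": force on the tool from outside, world axes, zero at the start; "torque": the same for the moment, N m; "opening": finger opening in mm.
Only numpy, scipy, OpenCV 4.12 (cv2) and the standard library are available. Lean on these libraries where they do the work, as an engineer would, in place of code of your own. Each camera call takes 0.05 s, during which the arm holds its last target. There are 200 camera calls.

## Working session

There is one attempt and no reset: what is moved stays moved. The work goes in short steps, Python scripts to look and compute and a tool call to move; the robot and the scene stay as the last step left them, time stands still between calls to the robot, and variables do not carry over. Pictures are saved under pics/ and viewed, about 8 in all and at most 12, crops included, and the job is handed in when it is done.

Besides the shell and the picture viewer there is one more tool, called after "Call:" as name([rows], argument=value, ...), one row to a line, values as JSON. servo_tool: Moves the arm, as the interface text tells. Its arguments: {"type":"object","properties":{"steps":{"type":"array"},"squeeze":{"type":"number"}},"required":["steps"]}

```bash
mkdir -p pics
cat > h.py <<'E'
from rig import *
import numpy as np, cv2
from scipy.spatial.transform import Rotation as Rn
def w(sn,p,st=None):
    p=np.array(p,float)
    if 'R' in sn: return np.array(sn['R']).T@(p-np.array(sn['t']))
    T=np.array(sn['tool_from_camera']); q=T[:3,:3]@p+T[:3,3]
    r=st['tool_rot']; return Rn.from_quat([r[1],r[2],r[3],r[0]]).apply(q)+np.array(st['tool_pos'])
def pix(sn,p):
    return (np.array(sn['intrinsics'])@(np.array(p)/p[2]))[:2].round()
def cloud(sn,st=None):
    z=sn['range_z']; K=np.array(sn['intrinsics']); v,u=np.mgrid[:z.shape[0],:z.shape[1]]
    P=np.stack([(u-K[0,2])/K[0,0]*z,(v-K[1,2])/K[1,1]*z,z],-1)
    if 'R' in sn: return (P-np.array(sn['t']))@np.array(sn['R'])
    return np.array([w(sn,p,st) for p in P.reshape(-1,3)[::1]]).reshape(P.shape)
E
python3 - <<'E'
from h import *
print({k:np.round(v,3) for k,v in state().items()})
ims=[]
for c in ['top','side']:
    s=snapshot(c); ims.append(s['image'])
    cv2.imwrite(f'pics/{c}0.png',s['image'][:,:,::-1])
    print(c,w(s,[0,0,0]).round())
    for n in ['feeder','hood','cassette','cassette_fin','pin_top','mallet','mallet_mid','mallet_grip','mat','rack','jar','beaker']:
        print(n,[(round(d['conf'],2),w(s,d['position']).round(1).tolist(),pix(s,d['position']).tolist()) for d in mark_of(c,n)[:3]])
E
```

```text
{'clock': np.float64(0.0), 'joint_pos': array([-0.967,  0.359,  0.011, -0.   , -1.224, -0.288]), 'qvel': array([ 0.   , -0.002,  0.   , -0.   , -0.001,  0.002]), 'effort': array([ 0.0000e+00, -5.8272e+01,  2.9305e+01,  6.9970e+00,  7.0000e-03,
       -0.0000e+00]), 'tool_pos': array([ 209.449, -641.19 ,  225.646]), 'tool_rot': array([-0.416,  0.415,  0.573, -0.572]), 'contact_force': array([-0.765,  0.444,  1.569]), 'torque': array([ 0.001, -0.025, -0.005]), 'opening': np.float64(87.825)}
top [ 425.  -19. 1151.]
feeder [(0.6, [586.4, 63.8, -1.1], [288.0, 182.0])]
hood [(0.6, [588.3, 73.6, 74.6], [282.0, 178.0])]
cassette [(0.63, [337.9, -171.0, 0.0], [376.0, 270.0]), (0.57, [651.1, -354.9, -0.3], [437.0, 155.0]), (0.56, [565.9, -107.1, 8.7], [350.0, 187.0])]
cassette_fin [(0.88, [628.8, -300.2, 68.4], [424.0, 159.0]), (0.85, [559.2, -165.8, 74.4], [374.0, 186.0]), (0.63, [307.4, -218.3, 71.1], [398.0, 284.0])]
pin_top [(0.51, [536.0, 67.5, 145.7], [282.0, 195.0])]
mallet [(0.81, [483.9, 348.2, 3.3], [185.0, 222.0])]
mallet_mid [(0.71, [483.6, 340.0, 40.1], [184.0, 221.0])]
mallet_gri
[... 506 characters left out ...]
2.4], [300.0, 155.0]), (0.82, [339.0, -169.4, 0.9], [381.0, 202.0]), (0.66, [570.3, -109.7, 12.3], [311.0, 204.0])]
cassette_fin [(0.91, [302.3, -221.5, 69.5], [396.0, 177.0]), (0.87, [633.3, -299.7, 67.1], [302.0, 153.0]), (0.8, [555.2, -164.8, 81.2], [318.0, 178.0])]
pin_top [(0.77, [535.9, 75.3, 148.5], [310.0, 222.0])]
mallet [(0.76, [487.0, 346.5, 3.1], [312.0, 344.0])]
mallet_mid [(0.66, [484.4, 346.6, 36.2], [313.0, 339.0])]
mallet_grip [(0.62, [434.5, 338.9, 42.0], [334.0, 338.0])]
mat []
rack [(0.64, [465.7, -357.9, 0.9], [350.0, 161.0])]
jar [(0.68, [660.2, 365.2, 5.2], [243.0, 340.0]), (0.2, [589.3, 68.7, 82.5], [293.0, 233.0])]
beaker [(0.95, [684.4, 274.5, 5.9], [244.0, 306.0])]
```

```bash
sleep 1; ls pics
```

```text
side0.png
top0.png
```

View pics/top0.png

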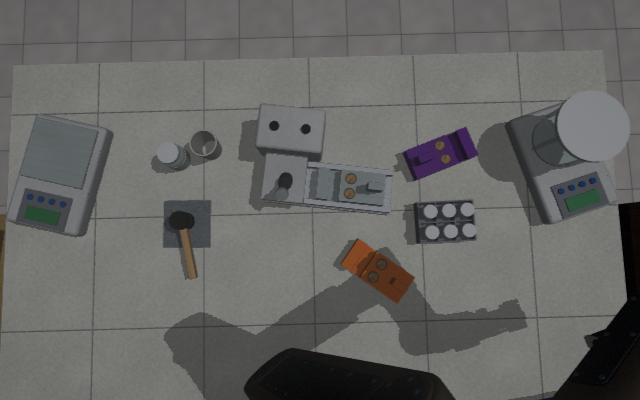

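Run:
```python
from h import *
s=snapshot('top'); C=cloud(s)
x,y,z=C[...,0],C[...,1],C[...,2]; ok=s['range_z']>0
def box(name,x0,x1,y0,y1,z0,z1):
    m=ok&(x>x0)&(x<x1)&(y>y0)&(y<y1)&(z>z0)&(z<z1); p=C[m]
    if len(p)<8: print(name,len(p)); return
    r=cv2.minAreaRect(p[:,:2].astype(np.float32)); pc=p[:,:2]-p[:,:2].mean(0)
    print(name,len(p),'rect',np.round(r[0],1),np.round(r[1],1),round(r[2],1),'mean',p.mean(0).round(1),'z med',np.median(p[:,2]).round(1))
box('motor',600,800,-60,200,112,140)
box('hood',500,700,-20,160,74,90)
box('fin',500,620,-220,-110,85,110)
box('cass top',480,640,-230,-10,46,58)
box('rails',480,700,-300,30,28,40)
box('pinhead',480,580,30,120,130,170)
box('mallet head',440,540,290,400,60,90)
box('handle',310,455,290,400,38,60)
box('mat',390,580,250,440,2,10)
s=snapshot('side'); C=cloud(s); x,y,z=C[...,0],C[...,1],C[...,2]; ok=s['range_z']>0
print('side')
box('fin',500,620,-220,-110,85,110)
box('pinhead',480,580,30,120,130,170)
box('mallet head',440,540,290,400,60,90)
box('handle',310,455,290,400,42,60)
im=s['image'][120:400,150:550][:,:,::-1]; cv2.imwrite('pics/side_crop.png',cv2.resize(im,(800,560)))
```

```text
motor 2965 rect [707.7  46.7] [169.9 116. ] 82.5 mean [705.5  46.1 122.5] z med 122.5
hood 1749 rect [589.4  65.7] [153.5 127.9] 81.9 mean [595.1  66.7  79. ] z med 78.8
fin 131 rect [ 557.2 -166. ] [39.2 20. ] 83.4 mean [ 556.6 -165.8   99. ] z med 99.3
cass top 1559 rect [ 565.3 -107.2] [180.   84.2] 82.2 mean [ 563.9 -110.4   50.3] z med 50.2
rails 1177 rect [ 586.  -144.2] [319.3 193.3] 86.6 mean [ 576.7 -145.2   33.2] z med 32.6
pinhead 157 rect [540.5  67.8] [30.4 35.3] 62.7 mean [539.7  68.6 145.6] z med 146.2
mallet head 288 rect [485.4 344.3] [46.  47.3] 36.2 mean [485.1 343.5  71.1] z med 71.3
handle 399 rect [394.8 327. ] [126.1  22.1] 10.8 mean [394.5 325.2  47.7] z med 48.2
mat 766 rect [487.9 346.1] [183.7 186.5] 0.8 mean [480.  338.9   3.7] z med 3.4
side
fin 86 rect [ 558.2 -163.9] [42.3 21.2] 81.6 mean [ 557.  -160.4   99.9] z med 102.2
pinhead 131 rect [542.8  74.4] [39.  30.2] 17.9 mean [541.5  75.  146.8] z med 148.3
mallet head 343 rect [486.1 347.9] [46.6 46.6] 34.2 mean [485.5 349.6  74.1] z med 74.8
handle 456 rect [395.  328.9] [125.   21.2] 11.4 mean [395.3 330.8  51.1] z med 51.7
```

View pics/side0.png

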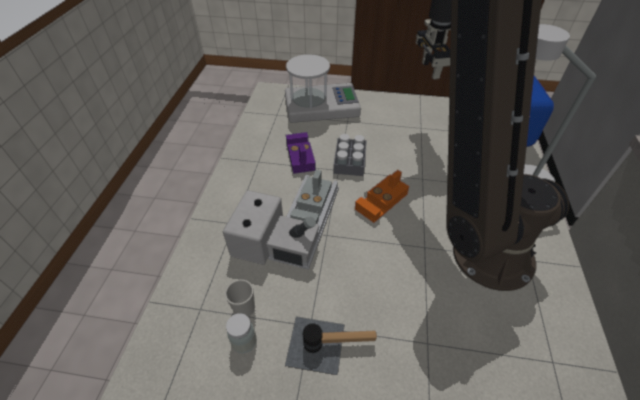

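Top view: steel cassette in the guideway at px (350,187), fin at (374,186). Look-alikes are orange (378,270) and purple (440,153), both loose on the bench, so I choose the one in the guideway. The mallet is at (182,220) on the mat, and the pin head is at (284,182). The side view agrees, with the fin at (318,180). Depth rectangles give a yaw of about -7.8°.

```bash
cat >> h.py <<'E'
YAW=np.deg2rad(-7.8); X=np.array([np.cos(YAW),np.sin(YAW),0]); Y=np.array([-np.sin(YAW),np.cos(YAW),0]); Z=np.array([0,0,1.]); O=np.array([589,65,0.])
def rot(st): r=st['tool_rot']; return Rn.from_quat([r[1],r[2],r[3],r[0]])
def go(tcp,xa,ya,st=None):
    st=st or state(); R0=rot(st); best=None
    for sg in (1,-1):
        x=sg*np.array(xa); y=np.array(ya); R=Rn.from_matrix(np.c_[x,y,np.cross(x,y)])
        d=(R*R0.inv()).as_rotvec(degrees=True)
        if best is None or np.linalg.norm(d)<np.linalg.norm(best): best=d
    print('clock',round(float(st['clock']),2),'shift mm',(np.array(tcp)-st['tool_pos']).round(1),'rotvec deg',best.round(2),'F',np.round(st['contact_force'],1),'tcp',np.round(st['tool_pos'],1),'open',np.round(st['opening'],1),'j6',np.round(st['joint_pos'],2))
E
python3 - <<'E'
from h import *
st=state(); print(rot(st).as_matrix().round(2))
go([557.5,-165,200],X,-Z)
s=snapshot('top'); im=s['image'][140:300,230:490][:,:,::-1]; cv2.imwrite('pics/crop.png',cv2.resize(im,(780,480),interpolation=cv2.INTER_CUBIC))
E
```

```text
[[-0.31 -0.   -0.95]
 [ 0.95  0.   -0.31]
 [ 0.   -1.   -0.  ]]
clock 1.4 shift mm [347.9 476.6 -26.6] rotvec deg [-0.   -0.   64.11] F [-0.4  0.3 -0.2] tcp [ 209.6 -641.6  226.6] open 88.1 j6 [-0.97  0.36  0.01 -0.   -1.22 -0.29]
```

View pics/crop.png

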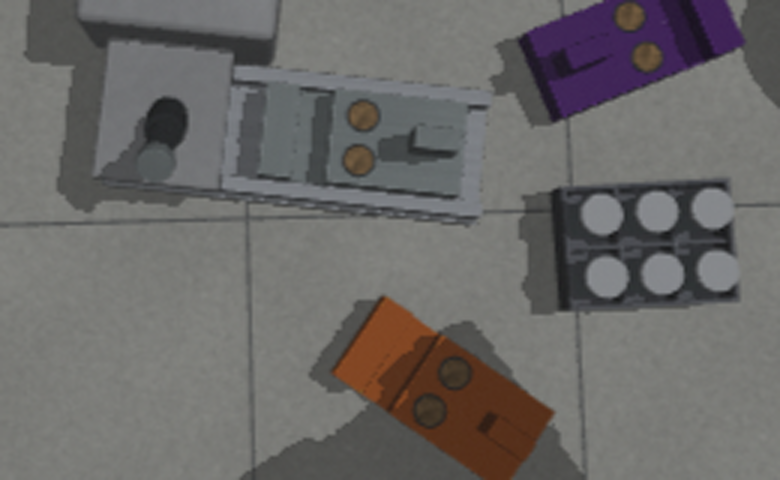

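The crop confirms the bare steel cassette: fin at crop px (436,137), with the cross groove toward the hood. Reaching for the fin now.

Call:
servo_tool([
  {"linear":[0.0217,0.0298,-0.0017],"delta_rot":[0,0,4],"hand":1},
  {"linear":[0.0217,0.0298,-0.0017],"delta_rot":[0,0,4],"hand":1},
  {"linear":[0.0217,0.0298,-0.0017],"delta_rot":[0,0,4],"hand":1},
  {"linear":[0.0217,0.0298,-0.0017],"delta_rot":[0,0,4],"hand":1},
  {"linear":[0.0217,0.0298,-0.0017],"delta_rot":[0,0,4],"hand":1},
  {"linear":[0.0217,0.0298,-0.0017],"delta_rot":[0,0,4],"hand":1},
  {"linear":[0.0217,0.0298,-0.0017],"delta_rot":[0,0,4],"hand":1},
  {"linear":[0.0217,0.0298,-0.0017],"delta_rot":[0,0,4],"hand":1},
], squeeze=40)

```text
clock: 2.25
tool_pos: [383.9, -401.9, 213.1]
tool_rot: [0.24, -0.241, -0.665, 0.665]
contact_force: [0.9, -0.4, 0.7]
opening: 87.8
```

Call:
servo_tool([
  {"linear":[0.0217,0.0298,-0.0017],"delta_rot":[0,0,4],"hand":1},
  {"linear":[0.0217,0.0298,-0.0017],"delta_rot":[0,0,4],"hand":1},
  {"linear":[0.0217,0.0298,-0.0017],"delta_rot":[0,0,4],"hand":1},
  {"linear":[0.0217,0.0298,-0.0017],"delta_rot":[0,0,4],"hand":1},
  {"linear":[0.0217,0.0298,-0.0017],"delta_rot":[0,0,4],"hand":1},
  {"linear":[0.0217,0.0298,-0.0017],"delta_rot":[0,0,4],"hand":1},
  {"linear":[0.0217,0.0298,-0.0017],"delta_rot":[0,0,4],"hand":1},
  {"linear":[0,0,0],"delta_rot":[0,0,4],"hand":1},
])

```text
clock: 3.05
tool_pos: [537.3, -191.7, 200.8]
tool_rot: [-0.046, 0.047, 0.706, -0.706]
contact_force: [-0.7, -0.5, -0.1]
opening: 87.7
```

Run:
```python
from h import *
go([557.5,-165,69],X,-Z)
st=state(); s=snapshot('wrist')
for n in ['cassette_fin','cassette','hood','pin_top']:
    print(n,[(round(d['conf'],2),w(s,d['position'],st).round(1).tolist(),pix(s,d['position']).tolist()) for d in mark_of('wrist',n)[:3]])
C=cloud(s,st); m=(s['range_z']>0)&(C[...,2]>90)&(C[...,2]<112)&(C[...,1]>-230)&(C[...,1]<-100)&(abs(C[...,0]-557)<50)
p=C[m]; print(len(p)); 
if len(p)>20:
    print(cv2.minAreaRect(p[:,:2].astype(np.float32)),p.mean(0))
cv2.imwrite('pics/wr1.png',s['image'][:,:,::-1])
```

```text
clock 3.05 shift mm [  20.2   26.7 -131.8] rotvec deg [-0.    0.03 -0.25] F [-0.7 -0.5 -0.1] tcp [ 537.3 -191.7  200.8] open 87.7 j6 [ 0.    0.21 -0.26 -0.   -1.1  -0.13]
cassette_fin [(0.9, [631.7, -298.0, 72.5], [186.0, 78.0]), (0.67, [301.2, -222.3, 71.0], [599.0, 118.0]), (0.59, [558.5, -162.3, 80.5], [301.0, 229.0])]
cassette [(0.89, [337.9, -174.5, -3.7], [506.0, 166.0]), (0.88, [562.5, -105.4, 9.8], [309.0, 255.0]), (0.63, [656.3, -358.4, -2.9], [176.0, 23.0])]
hood []
pin_top []
1214
((557.0608520507812, -166.22994995117188), (39.581172943115234, 20.080087661743164), 82.15444946289062) [ 556.50184842 -167.74722785  100.62592415]
```

Call:
servo_tool([
  {"linear":[0.02,0.026,-0.02],"delta_rot":[0,0,0],"hand":1},
  {"linear":[0,0,-0.04],"delta_rot":[0,0,0],"hand":1},
  {"linear":[0,0,-0.04],"delta_rot":[0,0,0],"hand":1},
  {"linear":[0,0,-0.032],"delta_rot":[0,0,0],"hand":1},
  {"linear":[0,0,0],"delta_rot":[0,0,0],"hand":0.15},
  {"linear":[0,0,0],"delta_rot":[0,0,0],"hand":0.15},
  {"linear":[0,0,0],"delta_rot":[0,0,0],"hand":0.15},
  {"linear":[0,0,0],"delta_rot":[0,0,0],"hand":0.15},
], squeeze=25)

```text
clock: 4.1
tool_pos: [556.4, -168.9, 71.2]
tool_rot: [-0.048, 0.05, 0.705, -0.705]
contact_force: [1.1, 0.2, 0.7]
opening: 61.1
```

Call:
servo_tool([
  {"linear":[0,0,0],"delta_rot":[0,0,0],"hand":0.1},
  {"linear":[0,0,0],"delta_rot":[0,0,0],"hand":0.1},
  {"linear":[0.0014,0.01,0],"delta_rot":[0,0,0],"hand":0.1},
])

```text
clock: 4.4
tool_pos: [556.5, -158.9, 69.5]
tool_rot: [-0.049, 0.049, 0.705, -0.705]
contact_force: [0.0, -0.4, -0.1]
opening: 37.1
```

Call:
servo_tool([
  {"linear":[-0.001,-0.008,0],"delta_rot":[0,0,0],"hand":0.1},
  {"linear":[0,0,0],"delta_rot":[0,0,0],"hand":0.1},
  {"linear":[0,0,0],"delta_rot":[0,0,0],"hand":0.1},
  {"linear":[0,0,0],"delta_rot":[0,0,0],"hand":0.1},
  {"linear":[0,0,0],"delta_rot":[0,0,0],"hand":0.1},
])

```text
clock: 4.9
tool_pos: [555.8, -166.7, 69.1]
tool_rot: [0.049, -0.049, -0.705, 0.705]
contact_force: [1.1, -0.1, 0.5]
opening: 19.5
```

Call:
servo_tool([
  {"linear":[0.0014,0.01,0],"delta_rot":[0,0,0],"hand":0.1},
  {"linear":[0.0027,0.02,0],"delta_rot":[0,0,0],"hand":0.1},
  {"linear":[0.0027,0.02,0],"delta_rot":[0,0,0],"hand":0.1},
])

```text
clock: 5.2
tool_pos: [562.3, -116.6, 69.1]
tool_rot: [0.049, -0.049, -0.705, 0.706]
contact_force: [1.3, -3.1, 0.0]
opening: 20.0
```

Call:
servo_tool([
  {"linear":[0.0027,0.02,0],"delta_rot":[0,0,0],"hand":0.1},
  {"linear":[0.0027,0.02,0],"delta_rot":[0,0,0],"hand":0.1},
  {"linear":[0.0027,0.02,0],"delta_rot":[0,0,0],"hand":0.1},
  {"linear":[0.0007,0.005,0],"delta_rot":[0,0,0],"hand":0.1},
  {"linear":[0,0,0],"delta_rot":[0,0,0],"hand":0.1},
])

```text
clock: 5.7
tool_pos: [571.3, -50.6, 69.2]
tool_rot: [-0.048, 0.048, 0.706, -0.705]
contact_force: [-1.2, 5.6, 4.5]
opening: 19.7
```

Call:
servo_tool([
  {"linear":[0.0004,0.003,0],"delta_rot":[0,0,0],"hand":0.1},
  {"linear":[0.0004,0.003,0],"delta_rot":[0,0,0],"hand":0.1},
])

```text
clock: 5.9
tool_pos: [571.7, -46.5, 69.2]
tool_rot: [0.049, -0.049, -0.705, 0.706]
contact_force: [0.4, -5.0, 2.1]
opening: 19.8
```

Call:
servo_tool([
  {"linear":[0.0004,0.003,0],"delta_rot":[0,0,0],"hand":0.1},
  {"linear":[0,0,0],"delta_rot":[0,0,0],"hand":0.1},
])

```text
clock: 6.1
tool_pos: [572.2, -42.9, 69.1]
tool_rot: [0.049, -0.049, -0.705, 0.705]
contact_force: [-0.0, -3.5, 3.3]
opening: 19.9
```

Call:
servo_tool([
  {"linear":[0.0003,0.002,0],"delta_rot":[0,0,0],"hand":0.1},
  {"linear":[0,0,0],"delta_rot":[0,0,0],"hand":0.1},
])

```text
clock: 6.3
tool_pos: [572.5, -41.6, 69.1]
tool_rot: [0.049, -0.049, -0.705, 0.706]
contact_force: [-0.2, -7.6, 3.1]
opening: 20.1
```

Call:
servo_tool([
  {"linear":[0.0003,0.002,0],"delta_rot":[0,0,0],"hand":0.1},
  {"linear":[0,0,0],"delta_rot":[0,0,0],"hand":0.1},
])

```text
clock: 6.5
tool_pos: [572.7, -41.3, 69.5]
tool_rot: [0.049, -0.048, -0.704, 0.707]
contact_force: [0.7, -18.9, 3.5]
opening: 20.2
```

Call:
servo_tool([
  {"linear":[0.0003,0.002,0],"delta_rot":[0,0,0],"hand":0.1},
  {"linear":[0,0,0],"delta_rot":[0,0,0],"hand":0.1},
])

```text
clock: 6.7
tool_pos: [572.8, -41.1, 69.8]
tool_rot: [0.049, -0.048, -0.703, 0.707]
contact_force: [2.7, -27.6, 5.3]
opening: 20.2
```

Stalled at y -41 against the stop after 126 mm of travel, with force rising. Relaxing, releasing and rising.

Call:
servo_tool([
  {"linear":[-0.0005,-0.004,0],"delta_rot":[0,0,0],"hand":0.1},
  {"linear":[0,0,0],"delta_rot":[0,0,0],"hand":0.6},
  {"linear":[0,0,0],"delta_rot":[0,0,0],"hand":0.6},
  {"linear":[0,0,0],"delta_rot":[0,0,0],"hand":0.6},
  {"linear":[0,0,0.02],"delta_rot":[0,0,0],"hand":0.6},
  {"linear":[0,0,0.04],"delta_rot":[0,0,0],"hand":0.6},
  {"linear":[-0.01,-0.01,0.045],"delta_rot":[0,0,0],"hand":0.6},
  {"linear":[-0.03,-0.02,0.03],"delta_rot":[0,0,0],"hand":0.6},
])

```text
clock: 7.5
tool_pos: [534.9, -69.6, 206.6]
tool_rot: [0.047, -0.049, -0.705, 0.705]
contact_force: [0.1, -0.3, 0.5]
opening: 52.3
```

Run:
```python
from h import *
s=snapshot('top');C=cloud(s);x,y,z=C[...,0],C[...,1],C[...,2];ok=s['range_z']>0
m=ok&(x>530)&(x<620)&(y>-100)&(y<0)&(z>90)&(z<108);p=C[m]
if len(p)>5: print('fin',len(p),cv2.minAreaRect(p[:,:2].astype(np.float32)))
s=snapshot('side');C=cloud(s);x,y,z=C[...,0],C[...,1],C[...,2];ok=s['range_z']>0
m=ok&(x>530)&(x<620)&(y>-100)&(y<0)&(z>90)&(z<108);p=C[m]
if len(p)>5: print('fin side',len(p),cv2.minAreaRect(p[:,:2].astype(np.float32)))
# mallet grip: axis (485.7,346), handle dir yaw 11deg
a=np.deg2rad(11); mx=np.array([np.cos(a),np.sin(a),0]); my=np.array([-np.sin(a),np.cos(a),0])
g=np.array([485.7,346,39])-50*mx; print('grip',g)
go([g[0],g[1],180],my,-Z)
```

```text
fin side 92 ((573.9376831054688, -39.54795837402344), (43.20705032348633, 20.462505340576172), 83.28888702392578)
grip [436.61864083 336.45955023  39.        ]
clock 7.6 shift mm [-96.  407.7 -29. ] rotvec deg [  0.19   0.4  -71.1 ] F [ 0.7 -0.1  0.1] tcp [532.6 -71.2 209. ] open 52.5 j6 [ 0.23  0.14 -0.32  0.   -1.1  -0.37]
```

Call:
servo_tool([
  {"linear":[-0.0069,0.0291,0],"delta_rot":[0,0,7.78],"hand":0.6},
  {"linear":[-0.0069,0.0291,0],"delta_rot":[0,0,7.78],"hand":0.6},
  {"linear":[-0.0069,0.0291,0],"delta_rot":[0,0,7.78],"hand":0.6},
  {"linear":[-0.0069,0.0291,0],"delta_rot":[0,0,7.78],"hand":0.6},
  {"linear":[-0.0069,0.0291,0],"delta_rot":[0,0,7.78],"hand":0.6},
  {"linear":[-0.0069,0.0291,0],"delta_rot":[0,0,7.78],"hand":0.6},
  {"linear":[-0.0069,0.0291,0],"delta_rot":[0,0,7.78],"hand":0.6},
  {"linear":[-0.0069,0.0291,0],"delta_rot":[0,0,7.78],"hand":0.6},
])

```text
clock: 8.4
tool_pos: [476.7, 163.9, 203.6]
tool_rot: [0.325, -0.325, 0.628, -0.628]
contact_force: [1.0, 0.9, -0.2]
opening: 52.5
```

Call:
servo_tool([
  {"linear":[-0.0069,0.0291,0],"delta_rot":[0,0,7.78],"hand":0.6},
  {"linear":[-0.0069,0.0291,0],"delta_rot":[0,0,7.78],"hand":0.6},
  {"linear":[-0.0069,0.0291,-0.01],"delta_rot":[0,0,7.78],"hand":0.6},
  {"linear":[-0.0069,0.0291,-0.01],"delta_rot":[0,0,7.78],"hand":0.6},
  {"linear":[-0.0069,0.0291,-0.01],"delta_rot":[0,0,7.78],"hand":0.6},
  {"linear":[-0.0069,0.0291,0],"delta_rot":[0,0,7.78],"hand":0.6},
  {"linear":[0,0,0],"delta_rot":[0,0,0],"hand":0.6},
])

```text
clock: 9.1
tool_pos: [435.1, 339.9, 172.9]
tool_rot: [-0.547, 0.548, -0.448, 0.448]
contact_force: [-0.7, -0.6, -0.5]
opening: 52.5
```

Run:
```python
from h import *
st=state(); s=snapshot('wrist')
for n in ['mallet_grip','mallet_mid','mat']:
    print(n,[(round(d['conf'],2),w(s,d['position'],st).round(1).tolist(),pix(s,d['position']).tolist()) for d in mark_of('wrist',n)[:2]])
C=cloud(s,st); ok=s['range_z']>0; x,y,z=C[...,0],C[...,1],C[...,2]
def r(n,m):
    p=C[m&ok]; print(n,len(p), cv2.minAreaRect(p[:,:2].astype(np.float32)) if len(p)>9 else '', np.median(p[:,2]) if len(p) else '')
reg=(y>240)&(y<450)
r('head',reg&(z>62)&(z<90)&(x>440)&(x<540)); r('handle',reg&(z>40)&(z<62)&(x>310)&(x<455))
m=reg&(z>1.5)&(z<9)&(x>380)&(x<590); g=s['image'].astype(int).mean(-1); r('mat',m&(g<110))
a=np.deg2rad(11); mx=np.array([np.cos(a),np.sin(a),0]); my=np.array([-np.sin(a),np.cos(a),0])
g=np.array([485.7,346,39])-50*mx
go([g[0],g[1],20],my,-Z)
cv2.imwrite('pics/wr2.png',s['image'][:,:,::-1])
```

```text
mallet_grip [(0.82, [430.6, 334.7, 36.2], [325.0, 194.0])]
mallet_mid []
mat []
head 3155 ((485.29888916015625, 346.7535705566406), (47.16422653198242, 46.738258361816406), 69.09490203857422) 73.19404087422484
handle 2196 ((394.9930419921875, 328.5072937011719), (125.48250579833984, 19.41040802001953), 11.055150985717773) 49.904695092319756
mat 3599 ((461.63299560546875, 362.65594482421875), (95.90306854248047, 95.54048919677734), 89.04812622070312) 3.183144255418597
clock 9.3 shift mm [   0.8   -0.  -153.7] rotvec deg [ 0.03 -0.03  0.04] F [ 0.6 -0.6  0.5] tcp [435.8 336.5 173.7] open 52.2 j6 [ 1.01  0.2  -0.34 -0.   -1.04  0.75]
```

View pics/wr2.png

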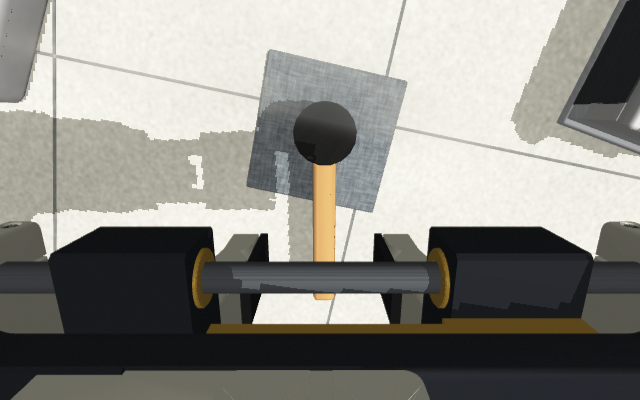

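Picture: mallet head at px (324,133), at the centre of the mat. The handle at (324,200) is centred between the fingers. Going down and gripping.

Call:
servo_tool([
  {"linear":[0.001,0,-0.04],"delta_rot":[0,0,0],"hand":0.6},
  {"linear":[0,0,-0.04],"delta_rot":[0,0,0],"hand":0.6},
  {"linear":[0,0,-0.04],"delta_rot":[0,0,0],"hand":0.6},
  {"linear":[0,0,-0.034],"delta_rot":[0,0,0],"hand":0.5},
  {"linear":[0,0,0],"delta_rot":[0,0,0],"hand":0.1},
  {"linear":[0,0,0],"delta_rot":[0,0,0],"hand":0.1},
  {"linear":[0,0,0],"delta_rot":[0,0,0],"hand":0.1},
  {"linear":[0,0,0],"delta_rot":[0,0,0],"hand":0.1},
], squeeze=60)

```text
clock: 10.1
tool_pos: [438.0, 337.9, 22.2]
tool_rot: [0.547, -0.544, 0.45, -0.45]
contact_force: [-0.4, -0.2, 1.7]
opening: 19.8
```

Call:
servo_tool([
  {"linear":[0,0,0],"delta_rot":[0,0,0],"hand":0.1},
  {"linear":[0,0,0],"delta_rot":[0,0,0],"hand":0.1},
])

```text
clock: 10.3
tool_pos: [438.0, 337.8, 22.1]
tool_rot: [0.547, -0.545, 0.45, -0.45]
contact_force: [-1.9, 0.2, 7.5]
opening: 19.5
```

Run:
```python
from h import *
go([0,0,0],Y,-Z)
```

```text
clock 10.3 shift mm [-438.  -337.8  -22.1] rotvec deg [ -0.13   0.15 -18.84] F [-1.9  0.2  7.5] tcp [438.  337.8  22.1] open 19.5 j6 [ 1.01  0.38 -0.5   0.   -0.69  0.75]
```

Call:
servo_tool([
  {"linear":[0,0,0.005],"delta_rot":[0,0,0],"hand":0.1},
  {"linear":[0,0,0.015],"delta_rot":[0,0,0],"hand":0.1},
  {"linear":[0,0,0.04],"delta_rot":[0,0,0],"hand":0.1},
  {"linear":[0,0,0.045],"delta_rot":[0,0,0],"hand":0.1},
  {"linear":[0,0,0.045],"delta_rot":[0,0,0],"hand":0.1},
  {"linear":[0,0,0.03],"delta_rot":[0,0,0],"hand":0.1},
  {"linear":[0,0,0],"delta_rot":[0,0,0],"hand":0.1},
])

```text
clock: 11.0
tool_pos: [438.5, 338.5, 205.5]
tool_rot: [0.549, -0.543, 0.45, -0.449]
contact_force: [-0.8, 0.2, -2.7]
opening: 19.7
```

```bash
cat >> h.py <<'E'
PT=np.array([535.5,71.5,149.]); t=np.deg2rad(35); n=-np.sin(t)*X+np.cos(t)*Z; m=np.cos(t)*X+np.sin(t)*Z
def strike(d,a=-48.3,b=18.1,lat=0): return PT+(d+b)*n+a*m+lat*Y
E
python3 - <<'E'
from h import *
print('n',n.round(3)); go(strike(50),Y,-n)
s=snapshot('side'); im=s['image'][100:400,180:480][:,:,::-1]; cv2.imwrite('pics/s3.png',cv2.resize(im,(600,600)))
for q in ['mallet_mid','mallet_grip']: print(q,[(round(d['conf'],2),w(s,d['position']).round(1).tolist()) for d in mark_of('side',q)[:2]])
E
```

```text
n [-0.568  0.078  0.819]
clock 11.0 shift mm [  19.1 -256.3  -28.4] rotvec deg [  0.66 -34.77 -18.36] F [-0.8  0.2 -2.7] tcp [438.5 338.5 205.5] open 19.7 j6 [ 1.01  0.17 -0.3   0.   -1.1   0.75]
mallet_mid [(0.63, [487.6, 343.1, 221.4])]
mallet_grip []
```

View pics/s3.png

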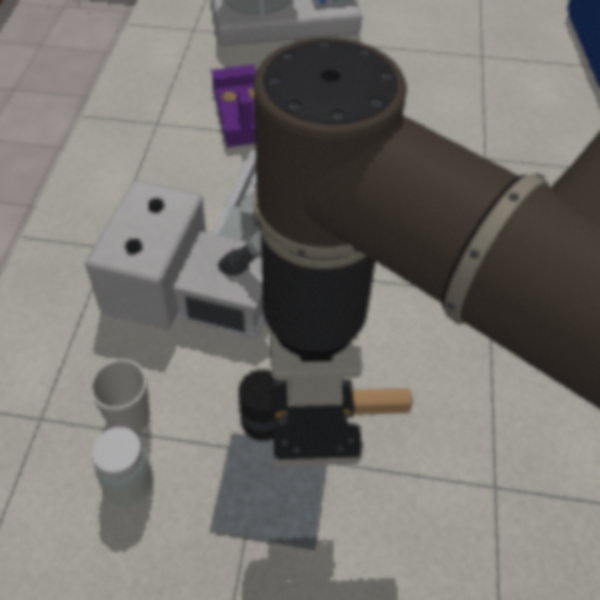

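The mallet hangs level in the grip (head at crop px (265,400), handle (380,400)). Moving to the pin and tilting.

Call:
servo_tool([
  {"linear":[0.0024,-0.032,0],"delta_rot":[0.08,-4.35,-2.3],"hand":0.1},
  {"linear":[0.0024,-0.032,0],"delta_rot":[0.08,-4.35,-2.3],"hand":0.1},
  {"linear":[0.0024,-0.032,0],"delta_rot":[0.08,-4.35,-2.3],"hand":0.1},
  {"linear":[0.0024,-0.032,0],"delta_rot":[0.08,-4.35,-2.3],"hand":0.1},
  {"linear":[0.0024,-0.032,0],"delta_rot":[0.08,-4.35,-2.3],"hand":0.1},
  {"linear":[0.0024,-0.032,0],"delta_rot":[0.08,-4.35,-2.3],"hand":0.1},
  {"linear":[0.0024,-0.032,0],"delta_rot":[0.08,-4.35,-2.3],"hand":0.1},
  {"linear":[0.0024,-0.032,0],"delta_rot":[0.08,-4.35,-2.3],"hand":0.1},
])

```text
clock: 11.95
tool_pos: [474.9, 90.4, 240.0]
tool_rot: [-0.567, 0.324, -0.366, 0.663]
contact_force: [0.9, 0.2, -2.9]
opening: 19.7
```

Call:
servo_tool([
  {"linear":[0,0,0],"delta_rot":[0,0,0],"hand":0.1},
  {"linear":[0,0,0],"delta_rot":[0,0,0],"hand":0.1},
])

```text
clock: 12.15
tool_pos: [474.4, 90.1, 238.8]
tool_rot: [-0.566, 0.325, -0.367, 0.663]
contact_force: [-0.6, -0.3, -3.9]
opening: 19.4
```

Run:
```python
from h import *
go(strike(40),Y,-n); st=state()
for c in ['wrist','side','top']:
  s=snapshot(c)
  for q in ['mallet_mid','pin_top']: print(c,q,[(round(d['conf'],2),w(s,d['position'],st).round(1).tolist(),pix(s,d['position']).tolist()) for d in mark_of(c,q)[:2]])
  if c=='wrist': cv2.imwrite('pics/w4.png',s['image'][:,:,::-1])
  if c=='side': cv2.imwrite('pics/s4.png',cv2.resize(s['image'][100:400,180:480][:,:,::-1],(600,600)))
```

```text
clock 12.15 shift mm [-11.1  -8.7 -69.9] rotvec deg [ 0.35 -3.74  0.73] F [-0.6 -0.3 -3.9] tcp [474.4  90.1 238.8] open 19.4 j6 [ 0.87 -0.26 -1.02  0.79 -0.68 -0.04]
wrist mallet_mid []
wrist pin_top []
side mallet_mid [(0.71, [507.2, 85.9, 278.6], [320.0, 193.0])]
side pin_top [(0.47, [537.5, 71.5, 149.2], [310.0, 221.0]), (0.31, [464.9, -354.4, -0.5], [350.0, 162.0])]
top mallet_mid [(0.88, [507.5, 84.0, 276.7], [269.0, 202.0])]
top pin_top [(0.71, [539.6, 68.8, 147.1], [282.0, 193.0])]
```

View pics/w4.png

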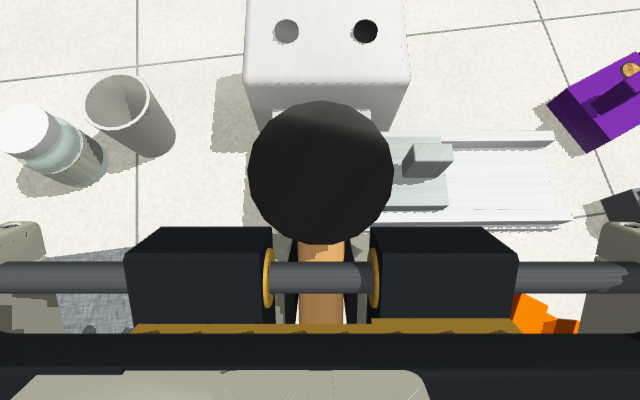

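View pics/s4.png

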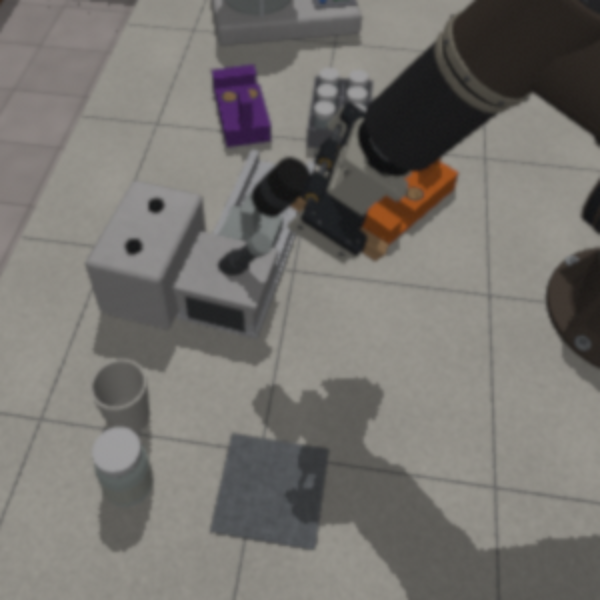

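Run:
```python
from h import *
st=state(); print(np.array(st['joint_pos']).round(4)); ty=rot(st).as_matrix()[:,1]; print('ty',ty.round(3))
D=[(.359,.012,675.1,226.6),(.21,-.26,570.4,200.8),(.14,-.32,537.3,209),(.20,-.34,551,173.7),(.38,-.50,553.2,22.1),(.17,-.30,554,205.5)]
A=[];b=[]
for j2,j3,r,z in D:
    f=j2-j3
    A.append([1,np.sin(j2),np.cos(f),np.sin(f),0]);b.append(r)
    A.append([0,np.cos(j2),-np.sin(f),np.cos(f),1]);b.append(z)
x,res,rk,sv=np.linalg.lstsq(np.array(A),np.array(b),rcond=None); print(x.round(1),sv.round(3),(np.array(A)@x-b).round(1))
p=np.array(st['tool_pos']);j=st['joint_pos']
# azimuth solve for d
for d in range(150,650,50):
    W=p-d*ty; print(d,W.round(0),np.arctan2(W[1],W[0]).round(3),np.hypot(W[0],W[1]).round(0))
```

```text
[ 0.8714 -0.2609 -1.0168  0.795  -0.6827 -0.0407]
ty [ 0.513 -0.09  -0.854]
[  41.4  565.8  457.4   13.3 -158.4] [4.229 3.452 0.308 0.289 0.156] [-0.3  1.6  2.8 -1.2 -1.2  1.7  2.  -1.4 -0.3  0.8 -3.  -1.6]
150 [397. 104. 367.] 0.257 411.0
200 [372. 109. 410.] 0.285 387.0
250 [346. 113. 452.] 0.316 364.0
300 [321. 118. 495.] 0.352 341.0
350 [295. 122. 538.] 0.393 319.0
400 [269. 127. 580.] 0.44 298.0
450 [244. 131. 623.] 0.494 277.0
500 [218. 136. 666.] 0.557 257.0
550 [192. 140. 708.] 0.63 238.0
600 [167. 145. 751.] 0.715 221.0
```

```bash
cat > kin.py <<'E'
from h import *
from scipy.optimize import least_squares
def fk(j,P,s4,s6):
    a1,h,L2,a3,L4,oy,oz,d=P
    R1=Rn.from_euler('z',j[0]); R2=R1*Rn.from_euler('y',j[1]); R3=R1*Rn.from_euler('y',j[1]-j[2])
    R4=R3*Rn.from_euler('x',s4*j[3]); R5=R4*Rn.from_euler('y',-j[4]); R6=R5*Rn.from_euler('x',s6*j[5])
    p=R1.apply([a1,0,h])+R2.apply([0,0,L2])+R3.apply([L4,0,a3])+R4.apply([0,oy,oz])+R5.apply([d,0,0])
    return p,R6
# joint set, tcp, quat(wxyz)
D=[([-.967,.359,.0115,0,-1.224,-.288],[209.6,-641.6,226.6]),([0,.21,-.26,0,-1.10,-.13],[537.3,-191.7,200.8]),([.23,.14,-.32,0,-1.1,-.37],[532.6,-71.2,209]),
([1.01,.20,-.34,0,-1.04,.75],[435.8,336.5,173.7]),([1.01,.38,-.5,0,-.69,.75],[438,337.8,22.1]),([1.01,.17,-.30,0,-1.1,.75],[438.5,338.5,205.5]),
([0.8714,-0.2609,-1.0168,0.795,-0.6827,-0.0407],[474.4,90.1,238.8])]
E
python3 - <<'E'
from kin import *
st=state()
for s4 in (1,-1):
    p,R=fk(D[-1][0],[0]*8,s4,1); print('s4',s4,'fwd',R.apply([1,0,0]).round(3),'tool y',rot(st).apply([0,1,0]).round(3),'tool x',rot(st).apply([1,0,0]).round(3))
    for s6 in(1,-1):
        p,R=fk(D[-1][0],[0]*8,s4,s6); p0,R0=fk(D[0][0],[0]*8,s4,s6)
        # fixed offset tool in R6 frame from start pose vs now
        q0=Rn.from_quat([.415,.573,-.572,-.416]); print(s6,((R0.inv()*q0)*(R.inv()*rot(st)).inv()).magnitude())
    prior=np.array([40,300,560,15,460,0,0,350.]); sig=np.array([40,150,50,60,60,60,60,150])
    def f(P): return np.r_[np.concatenate([(fk(j,P,s4,1)[0]-np.array(t))/(1 if i==6 else 3) for i,(j,t) in enumerate(D)]),(P-prior)/sig*.5]
    r=least_squares(f,prior); print(r.x.round(0),r.cost.round(2)); print([(fk(j,r.x,s4,1)[0]-np.array(t)).round(1).tolist() for j,t in D])
E
```

```text
s4 1 fwd [-0.176  0.49  -0.854] tool y [ 0.513 -0.09  -0.854] tool x [-0.146 -0.989  0.016]
1 1.993600817917482
-1 1.5908293582863826
[  559.  3010.   781. -2638.   -31.  -169.  2271.  3219.] 7628.3
[[35.6, -11.2, -38.7], [-7.3, 22.9, 41.1], [3.9, 23.5, 40.7], [-43.5, -29.3, 84.3], [-3.4, 36.7, 284.6], [-30.0, -5.4, 42.3], [-11.5, 10.7, -50.5]]
s4 -1 fwd [ 0.513 -0.09  -0.854] tool y [ 0.513 -0.09  -0.854] tool x [-0.146 -0.989  0.016]
1 0.49520225319847705
-1 0.0015198030383686773
[   2.  162.  594.   31.  464. -191.  -29.  335.] 3.57
[[0.2, 0.8, 0.6], [2.7, 0.6, -1.0], [2.2, 0.1, 2.2], [0.1, -1.8, -1.2], [0.0, 0.3, 0.4], [-1.8, -2.6, -1.2], [-0.0, 0.0, 0.0]]
```

```bash
cat >> kin.py <<'E'
prior=np.array([0,200,590,0,470,-190,0,335.]); sig=np.array([10,150,50,20,60,60,3,150])
def f(P): return np.r_[np.concatenate([(fk(j,P,-1,-1)[0]-np.array(t))/(1 if i==6 else 2) for i,(j,t) in enumerate(D)]),(P-prior)/sig]
FIT=least_squares(f,prior); P=FIT.x
q0=Rn.from_quat([.415,.573,-.572,-.416]); TO=fk(D[0][0],P,-1,-1)[1].inv()*q0
lo=np.array([-3.07,-1.43,-1.0,-3.03,-3.05,-3.03]);hi=np.array([3.07,2.12,1.25,1.67,-.05,3.03])
def ik(tcp,xa,ya,seeds=30,j0=None):
    Rt=Rn.from_matrix(np.c_[xa,ya,np.cross(xa,ya)]); out=[]; rng=np.random.default_rng(0)
    for k in range(seeds):
        s=j0 if (k==0 and j0 is not None) else rng.uniform(lo,hi)
        def g(j):
            p,R=fk(j,P,-1,-1); return np.r_[(p-tcp)/100,((R*TO)*Rt.inv()).as_rotvec()]
        r=least_squares(g,np.clip(s,lo+1e-3,hi-1e-3),bounds=(lo,hi))
        if r.cost<1e-6 and not any(np.allclose(r.x,o,atol=.02) for o in out): out.append(r.x)
    return out
E
python3 - <<'E'
from kin import *
print(P.round(1),round(FIT.cost,2)); j0=np.array(state()['joint_pos'])
for tilt in (35,28,23):
  t=np.deg2rad(tilt); n=-np.sin(t)*X+np.cos(t)*Z; m=np.cos(t)*X+np.sin(t)*Z
  for name,h in [('toRobot',-m),('away',m),('+Y',Y),('-Y',-Y)]:
    for d in (30,-32):
      tcp=PT+(d+18.1)*n+48.3*h
      for sg in (1,-1):   # jaws: +-n x h
        xa=sg*np.cross(n,h); sol=ik(tcp,xa,-n,j0=j0,seeds=12)
        print(tilt,name,d,sg,[s.round(2).tolist() for s in sol])
E
```

```text
[-1.500e+00  1.995e+02  6.035e+02  5.000e-01  4.657e+02 -1.911e+02
 -5.000e-01  3.790e+02] 5.35
35 toRobot 30 1 []
35 toRobot 30 -1 []
35 toRobot -32 1 []
35 toRobot -32 -1 []
35 away 30 1 []
35 away 30 -1 []
35 away -32 1 []
35 away -32 -1 []
35 +Y 30 1 []
35 +Y 30 -1 []
35 +Y -32 1 []
35 +Y -32 -1 []
35 -Y 30 1 []
35 -Y 30 -1 []
35 -Y -32 1 []
35 -Y -32 -1 []
28 toRobot 30 1 []
28 toRobot 30 -1 []
28 toRobot -32 1 []
28 toRobot -32 -1 []
28 away 30 1 [[0.61, -0.08, -0.9, 0.74, -0.5, -2.93]]
28 away 30 -1 [[0.61, -0.08, -0.9, 0.74, -0.49, 0.21]]
28 away -32 1 []
28 away -32 -1 [[0.41, 0.04, -0.99, 1.14, -0.27, -0.04]]
28 +Y 30 1 [[0.75, -0.08, -0.98, 0.86, -0.5, -1.61]]
28 +Y 30 -1 [[0.75, -0.08, -0.98, 0.85, -0.5, 1.54]]
28 +Y -32 1 []
28 +Y -32 -1 []
28 -Y 30 1 []
28 -Y 30 -1 []
28 -Y -32 1 []
28 -Y -32 -1 []
23 toRobot 30 1 [[0.77, -0.15, -0.99, 0.62, -0.56, 0.16]]
23 toRobot 30 -1 [[0.77, -0.15, -0.99, 0.62, -0.56, -2.98]]
23 toRobot -32 1 []
23 toRobot -32 -1 []
23 away 30 1 [[0.62, -0.03, -0.76, 0.49, -0.6, -2.7]]
23 away 30 -1 [[0.62, -0.03, -0.76, 0.49, -0.6, 0.44]]
23 away -32 1 [[0.54, 0.07, -0.84, 0.65, -0.42, -2.81]]
23 away -32 -1 [[0.54, 0.07, -0.84, 0.65, -0.42, 0.33]]
23 +Y 30 1 [[0.77, -0.05, -0.85, 0.58, -0.6, -1.36]]
23 +Y 30 -1 [[0.77, -0.05, -0.84, 0.58, -0.6, 1.79]]
23 +Y -32 1 [[0.65, 0.06, -0.94, 0.81, -0.39, -1.52]]
23 +Y -32 -1 [[0.65, 0.06, -0.94, 0.8, -0.4, 1.64]]
23 -Y 30 1 [[0.6, -0.12, -0.89, 0.52, -0.56, 2.0]]
23 -Y 30 -1 [[0.6, -0.12, -0.89, 0.52, -0.55, -1.15]]
23 -Y -32 1 [[0.48, 0.0, -0.99, 0.75, -0.33, 1.84]]
23 -Y -32 -1 [[0.47, 0.0, -0.99, 0.77, -0.33, -1.31]]
```

```bash
cat >> kin.py <<'E'
def mal(o,mx,mz,phi,grip=50,below=19,s=1):
    "tool pose for mallet origin o, axes mx,mz; tool leaning phi deg toward handle end"
    mx=np.array(mx)/np.linalg.norm(mx); my=np.cross(mz,mx); ph=np.deg2rad(phi)
    u=-np.sin(ph)*mx+np.cos(ph)*np.array(mz)
    return o-grip*mx+35*np.array(mz)-below*u, s*my, -u
A11=np.deg2rad(11); MX0=np.array([np.cos(A11),np.sin(A11),0]); O0=np.array([485.5,346.5,4.])
E
python3 - <<'E'
from kin import *
st=state(); j0=np.array(st['joint_pos']); print('tool x now',rot(st).apply([1,0,0]).round(2))
for phi in (15,20,25):
  for s in (1,-1):
    print(phi,s,'pick',[q.round(2).tolist() for q in ik(*mal(O0,MX0,Z,phi,s=s),seeds=10,j0=np.array([1,.3,-.5,0,-.7,.7]))])
    for d in (40,-34): print('   strike',d,[q.round(2).tolist() for q in ik(*mal(PT+d*n,-m,n,phi,s=s),seeds=10,j0=np.array([.5,.05,-.8,.6,-.5,0]))])
E
```

```text
tool x now [-0.15 -0.99  0.02]
15 1 pick []
   strike 40 [[0.65, -0.05, -0.7, 0.38, -0.7, 0.52]]
   strike -34 [[0.56, 0.08, -0.74, 0.46, -0.52, 0.5]]
15 -1 pick [[0.98, 0.27, -0.98, 0.97, -0.22, -0.16]]
   strike 40 [[0.65, -0.05, -0.7, 0.38, -0.71, -2.62]]
   strike -34 [[0.56, 0.08, -0.74, 0.46, -0.52, -2.64]]
20 1 pick []
   strike 40 [[0.61, -0.01, -0.59, 0.24, -0.81, 0.67]]
   strike -34 [[0.55, 0.12, -0.61, 0.27, -0.65, 0.69]]
20 -1 pick []
   strike 40 [[0.62, -0.01, -0.59, 0.25, -0.81, -2.48]]
   strike -34 [[0.55, 0.12, -0.61, 0.27, -0.66, -2.46]]
25 1 pick []
   strike 40 [[0.57, 0.04, -0.48, 0.14, -0.92, 0.78]]
   strike -34 [[0.52, 0.16, -0.49, 0.15, -0.78, 0.82]]
25 -1 pick []
   strike 40 [[0.58, 0.04, -0.48, 0.14, -0.92, -2.36]]
   strike -34 [[0.52, 0.16, -0.49, 0.15, -0.78, -2.32]]
```

Run:
```python
from kin import *
hm=np.array([0,-1.,0])
T=mal(O0+[0,0,100],hm,Z,0,48.3,16.9,s=-1); T0=mal(O0,hm,Z,0,48.3,16.9,s=-1)
st=state();R0=rot(st);x,y=T[1],T[2];Rt=Rn.from_matrix(np.c_[x,y,np.cross(x,y)]);dv=(Rt*R0.inv()).as_rotvec();p0=np.array(st['tool_pos'])
print('shift',(T[0]-p0).round(1),'rot',np.rad2deg(dv).round(2),np.rad2deg(np.linalg.norm(dv)).round(1),'down tcp',T0[0].round(1))
def path(pa,Ra,T,j,N=6):
    x,y=T[1],T[2];Rt=Rn.from_matrix(np.c_[x,y,np.cross(x,y)]);v=(Rt*Ra.inv()).as_rotvec()
    for k in range(1,N+1):
        M=(Rn.from_rotvec(v*k/N)*Ra).as_matrix(); q=ik(pa+(T[0]-pa)*k/N,M[:,0],M[:,1],1,j)
        if not q: print('fail',k); return j
        j=q[0]; print(j.round(2))
    return j
j=path(p0,R0,T,np.array(st['joint_pos'])); j=path(T[0],Rt,T0,j,1)
print('regrip')
for phi in (20,25,30):
  G=mal(O0,hm,Z,phi,50,19,s=-1); print(phi,[q.round(2) for q in ik(*G,seeds=1,j0=j)])
```

```text
shift [  11.1  304.  -116.8] rot [ 26.49  21.56 -79.65] 86.7 down tcp [485.5 394.8  22.1]
[ 0.97 -0.13 -0.91  0.67 -0.77 -0.27]
[ 1.02 -0.01 -0.77  0.53 -0.83 -0.44]
[ 1.03  0.1  -0.63  0.38 -0.88 -0.58]
[ 1.03  0.2  -0.49  0.25 -0.92 -0.71]
[ 1.01  0.29 -0.35  0.12 -0.95 -0.85]
[ 0.99  0.36 -0.24  0.   -0.97 -0.99]
[ 0.99  0.47 -0.33  0.   -0.76 -0.99]
regrip
20 [array([ 1.09,  0.61, -0.21,  0.18, -1.07, -1.2 ])]
25 [array([ 1.11,  0.65, -0.18,  0.21, -1.15, -1.23])]
30 [array([ 1.12,  0.69, -0.14,  0.23, -1.23, -1.25])]
```

The arm is at its elbow limit, so the 35° tilt can't be reached with this grip. I'll set the mallet down with its handle pointing left (+y) and regrip it with the tool leaning 25° toward the handle's end. That keeps the strike well inside reach.

Call:
servo_tool([
  {"linear":[0.0009,0.0253,0],"delta_rot":[2.21,1.8,-6.64],"hand":0.1},
  {"linear":[0.0009,0.0253,0],"delta_rot":[2.21,1.8,-6.64],"hand":0.1},
  {"linear":[0.0009,0.0253,0],"delta_rot":[2.21,1.8,-6.64],"hand":0.1},
  {"linear":[0.0009,0.0253,0],"delta_rot":[2.21,1.8,-6.64],"hand":0.1},
  {"linear":[0.0009,0.0253,-0.0146],"delta_rot":[2.21,1.8,-6.64],"hand":0.1},
  {"linear":[0.0009,0.0253,-0.0146],"delta_rot":[2.21,1.8,-6.64],"hand":0.1},
  {"linear":[0.0009,0.0253,-0.0146],"delta_rot":[2.21,1.8,-6.64],"hand":0.1},
  {"linear":[0.0009,0.0253,-0.0146],"delta_rot":[2.21,1.8,-6.64],"hand":0.1},
])

```text
clock: 13.4
tool_pos: [481.8, 294.8, 180.1]
tool_rot: [-0.204, 0.117, -0.632, 0.739]
contact_force: [-0.3, -0.5, -4.1]
opening: 19.8
```

Call:
servo_tool([
  {"linear":[0.0009,0.0253,-0.0146],"delta_rot":[2.21,1.8,-6.64],"hand":0.1},
  {"linear":[0.0009,0.0253,-0.0146],"delta_rot":[2.21,1.8,-6.64],"hand":0.1},
  {"linear":[0.0009,0.0253,-0.0146],"delta_rot":[2.21,1.8,-6.64],"hand":0.1},
  {"linear":[0.0009,0.0253,-0.0146],"delta_rot":[2.21,1.8,-6.64],"hand":0.1},
  {"linear":[0,0,0],"delta_rot":[0,0,0],"hand":0.1},
  {"linear":[0,0,0],"delta_rot":[0,0,0],"hand":0.1},
])

```text
clock: 14.0
tool_pos: [485.6, 394.1, 121.7]
tool_rot: [0.0, 0.0, -0.706, 0.708]
contact_force: [-0.0, -1.0, -2.6]
opening: 19.8
```

Run:
```python
from kin import *
hm=np.array([0,-1.,0]); T0=mal(O0,hm,Z,0,48.3,16.9,s=-1); go(*T0)
```

```text
clock 14.0 shift mm [ -0.1   0.7 -99.6] rotvec deg [ 0.13 -0.03  0.02] F [-0.  -1.  -2.6] tcp [485.6 394.1 121.7] open 19.8 j6 [ 0.99  0.36 -0.24  0.   -0.97 -0.99]
```

Down to the mat, contact at TCP z ≈ 22.

Call:
servo_tool([
  {"linear":[0,0.0005,-0.035],"delta_rot":[0,0,0],"hand":0.1},
  {"linear":[0,0,-0.035],"delta_rot":[0,0,0],"hand":0.1},
  {"linear":[0,0,-0.018],"delta_rot":[0,0,0],"hand":0.1},
  {"linear":[0,0,-0.007],"delta_rot":[0,0,0],"hand":0.1},
  {"linear":[0,0,-0.004],"delta_rot":[0,0,0],"hand":0.1},
  {"linear":[0,0,-0.002],"delta_rot":[0,0,0],"hand":0.1},
  {"linear":[0,0,0],"delta_rot":[0,0,0],"hand":0.1},
])

```text
clock: 14.7
tool_pos: [486.0, 395.4, 22.9]
tool_rot: [0.0, 0.001, 0.707, -0.707]
contact_force: [1.0, -0.1, -3.9]
opening: 19.4
```

Call:
servo_tool([
  {"linear":[0,0,0],"delta_rot":[0,0,0],"hand":0.5},
  {"linear":[0,0,0],"delta_rot":[0,0,0],"hand":0.5},
  {"linear":[0,0,0],"delta_rot":[0,0,0],"hand":0.5},
  {"linear":[0,0,0.001],"delta_rot":[0,0,0],"hand":0.5},
])

```text
clock: 15.1
tool_pos: [485.7, 395.0, 23.3]
tool_rot: [-0.0, 0.001, 0.707, -0.707]
contact_force: [0.0, -0.2, 0.7]
opening: 42.4
```

Run:
```python
from kin import *
hm=np.array([0,-1.,0])
s=snapshot('side');C=cloud(s);x,y,z=C[...,0],C[...,1],C[...,2];ok=s['range_z']>0
p=C[ok&(x>455)&(x<520)&(y>310)&(y<372)&(z>66)&(z<84)]; print(len(p),cv2.minAreaRect(p[:,:2].astype(np.float32)),np.median(p[:,2]))
p=C[ok&(x>455)&(x<520)&(y>435)&(y<530)&(z>40)&(z<62)]; print(len(p),cv2.minAreaRect(p[:,:2].astype(np.float32)),np.median(p[:,2]) if len(p) else '')
go(*mal(O0,hm,Z,25,50,19,s=-1))
```

```text
0 ((0.0, 0.0), (0.0, 0.0), 0.0) nan
244 ((486.5688171386719, 462.783935546875), (20.0157527923584, 55.2877082824707), 0.11059244722127914) 50.72737224427148
clock 15.15 shift mm [-0.2 -6.6 -1.6] rotvec deg [-25.02   0.06   0.08] F [ 0.3 -0.3 -0. ] tcp [485.7 395.1  23.3] open 43.0 j6 [ 0.99  0.47 -0.33  0.   -0.77 -1.  ]
  return _methods._mean(a, axis=axis, dtype=dtype,
  ret = ret.dtype.type(ret / rcount)
```

Run:
```python
from kin import *
st=state(); s1=snapshot('side'); print([(d['conf'],w(s1,d['position']).round(1)) for q in('mallet','mallet_mid','mallet_grip') for d in mark_of('side',q)[:1]])
s2=snapshot('wrist'); print([(d['conf'],w(s2,d['position'],st).round(1)) for q in('mallet','mallet_mid','mallet_grip') for d in mark_of('wrist',q)[:1]])
C=cloud(s2,st);ok=s2['range_z']>0;p=C[ok&(C[...,2]>60)&(C[...,2]<90)&(abs(C[...,0]-485)<50)&(abs(C[...,1]-340)<55)]
if len(p): print(len(p),cv2.minAreaRect(p[:,:2].astype(np.float32)),np.median(p[:,2]))
a=cv2.resize(s1['image'][220:400,240:400][:,:,::-1],(480,540)); b=cv2.resize(s2['image'][:,:,::-1],(320,200)); c=np.zeros((540,800,3),np.uint8); c[:,:480]=a; c[:200,480:]=b; cv2.imwrite('pics/c5.png',c)
```

```text
[(0.7, array([487.4, 349.4,   7.5])), (0.8, array([489.8, 404.8,  41.7]))]
[(0.88, array([485.7, 344.5,   0.5])), (0.89, array([487.9, 404.9,  35.1]))]
17193 ((485.44830322265625, 359.2396240234375), (71.45645904541016, 54.47404479980469), 89.94837951660156) 73.71009695277634
```

View pics/c5.png

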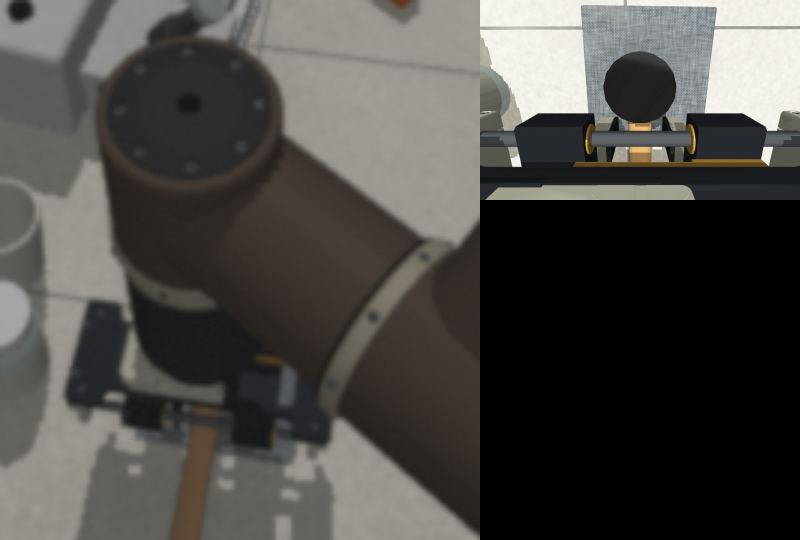

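Crop: the handle simply runs out of the side image at the bottom, around (190,540). The wrist inset shows the head upright on the mat at inset px (640,88), so the mallet stands as planned at about (485.5, 346). Tilting 25° and regripping.

Call:
servo_tool([
  {"linear":[0,-0.0016,0],"delta_rot":[-6.25,0,0],"hand":0.5},
  {"linear":[0,-0.0016,0],"delta_rot":[-6.25,0,0],"hand":0.5},
  {"linear":[0,-0.0016,0],"delta_rot":[-6.25,0,0],"hand":0.5},
  {"linear":[0,-0.0016,-0.001],"delta_rot":[-6.25,0,0],"hand":0.5},
  {"linear":[0,0,0],"delta_rot":[0,0,0],"hand":0.1},
  {"linear":[0,0,0],"delta_rot":[0,0,0],"hand":0.1},
  {"linear":[0,0,0],"delta_rot":[0,0,0],"hand":0.1},
  {"linear":[0,0,0],"delta_rot":[0,0,0],"hand":0.1},
], squeeze=60)

```text
clock: 16.35
tool_pos: [485.8, 388.1, 22.5]
tool_rot: [0.001, -0.001, -0.538, 0.843]
contact_force: [-0.8, 0.9, -2.1]
opening: 19.4
```

Call:
servo_tool([
  {"linear":[0,0,0],"delta_rot":[0,0,0],"hand":0.1},
  {"linear":[0,0,0],"delta_rot":[0,0,0],"hand":0.1},
])

```text
clock: 16.55
tool_pos: [485.8, 388.2, 22.4]
tool_rot: [0.0, -0.001, -0.538, 0.843]
contact_force: [-0.4, -0.3, 0.0]
opening: 20.1
```

Run:
```python
from kin import *
hm=np.array([0,-1.,0]); go(*mal(O0,hm,Z,25,50,19,s=-1))
st=state(); G=mal(O0,hm,Z,25,50,19,s=-1)
# actual grip in mallet frame: TCP rel origin, tool rot in mallet frame
M=np.c_[hm,np.cross(Z,hm),Z]; c=M.T@(np.array(st['tool_pos'])-O0); Rg=Rn.from_matrix(M).inv()*rot(st)
print('grip in mallet',c.round(1)); np.savez('grip.npz',c=c,q=Rg.as_quat())
def pose(o,mx,mz):
    M=np.c_[mx,np.cross(mz,mx),mz]; R=Rn.from_matrix(M)*Rg; return o+M@c,R
p0=np.array(st['tool_pos'])+[0,0,190];R0=rot(st); j=np.array(st['joint_pos'])
pt,Rt=pose(PT+60*n,-m,n); v=(Rt*R0.inv()).as_rotvec()
print('from lifted 190: shift',(pt-p0).round(1),'rot',np.rad2deg(v).round(2),np.rad2deg(np.linalg.norm(v)))
for k in range(0,7):
    A=(Rn.from_rotvec(v*k/6)*R0).as_matrix(); q=ik(p0+(pt-p0)*k/6,A[:,0],A[:,1],1,j)
    if not q: print('fail',k);break
    j=q[0];print(j.round(2))
for d in (30,0,-34):
    pp,RR=pose(PT+d*n,-m,n); A=RR.as_matrix(); q=ik(pp,A[:,0],A[:,1],1,j); print(d,q[0].round(2) if q else 'fail')
```

```text
clock 16.55 shift mm [-0.3  0.3 -0.6] rotvec deg [-0.05  0.08  0.12] F [-0.4 -0.3  0. ] tcp [485.8 388.2  22.4] open 20.1 j6 [ 1.1   0.65 -0.18  0.21 -1.15 -1.23]
grip in mallet [-41.7   0.3  18.4]
from lifted 190: shift [  38.9 -315.5   24.7] rot [ 25.97 -29.77 -94.42] 102.3491008626734
[ 1.11  0.48  0.01  0.19 -1.49 -1.16]
[ 1.03  0.4  -0.08  0.16 -1.42 -1.37]
[ 0.95  0.31 -0.16  0.14 -1.34 -1.58]
[ 0.86  0.23 -0.25  0.13 -1.25 -1.78]
[ 0.78  0.15 -0.33  0.12 -1.16 -1.98]
[ 0.69  0.07 -0.41  0.13 -1.06 -2.17]
[ 0.59  0.01 -0.48  0.14 -0.96 -2.38]
30 [ 0.57  0.05 -0.49  0.15 -0.9  -2.36]
0 [ 0.54  0.1  -0.49  0.15 -0.84 -2.34]
-34 [ 0.52  0.16 -0.49  0.15 -0.78 -2.33]
```

Call:
servo_tool([
  {"linear":[0,0,0.005],"delta_rot":[0,0,0],"hand":0.1},
  {"linear":[0,0,0.02],"delta_rot":[0,0,0],"hand":0.1},
  {"linear":[0,0,0.04],"delta_rot":[0,0,0],"hand":0.1},
  {"linear":[0,0,0.045],"delta_rot":[0,0,0],"hand":0.1},
  {"linear":[0,0,0.045],"delta_rot":[0,0,0],"hand":0.1},
  {"linear":[0,0,0.035],"delta_rot":[0,0,0],"hand":0.1},
])

```text
clock: 17.15
tool_pos: [485.6, 388.7, 214.9]
tool_rot: [0.0, -0.001, -0.538, 0.843]
contact_force: [0.1, 0.7, -3.3]
opening: 19.5
```

Call:
servo_tool([
  {"linear":[0.0028,-0.0225,0.0018],"delta_rot":[1.86,-2.13,-6.74],"hand":0.1},
  {"linear":[0.0028,-0.0225,0.0018],"delta_rot":[1.86,-2.13,-6.74],"hand":0.1},
  {"linear":[0.0028,-0.0225,0.0018],"delta_rot":[1.86,-2.13,-6.74],"hand":0.1},
  {"linear":[0.0028,-0.0225,0.0018],"delta_rot":[1.86,-2.13,-6.74],"hand":0.1},
  {"linear":[0.0028,-0.0225,0.0018],"delta_rot":[1.86,-2.13,-6.74],"hand":0.1},
  {"linear":[0.0028,-0.0225,0.0018],"delta_rot":[1.86,-2.13,-6.74],"hand":0.1},
  {"linear":[0.0028,-0.0225,0.0018],"delta_rot":[1.86,-2.13,-6.74],"hand":0.1},
])

```text
clock: 17.85
tool_pos: [504.9, 229.8, 224.6]
tool_rot: [0.27, -0.322, -0.577, 0.7]
contact_force: [0.0, -0.2, -3.0]
opening: 19.3
```

Call:
servo_tool([
  {"linear":[0.0028,-0.0225,0.0018],"delta_rot":[1.86,-2.13,-6.74],"hand":0.1},
  {"linear":[0.0028,-0.0225,0.0018],"delta_rot":[1.86,-2.13,-6.74],"hand":0.1},
  {"linear":[0.0028,-0.0225,0.0018],"delta_rot":[1.86,-2.13,-6.74],"hand":0.1},
  {"linear":[0.0028,-0.0225,0.0018],"delta_rot":[1.86,-2.13,-6.74],"hand":0.1},
  {"linear":[0.0028,-0.0225,0.0018],"delta_rot":[1.86,-2.13,-6.74],"hand":0.1},
  {"linear":[0.0028,-0.0225,0.0018],"delta_rot":[1.86,-2.13,-6.74],"hand":0.1},
  {"linear":[0.0028,-0.0225,0.0018],"delta_rot":[1.86,-2.13,-6.74],"hand":0.1},
  {"linear":[0,0,0],"delta_rot":[0,0,0],"hand":0.1},
])

```text
clock: 18.65
tool_pos: [523.1, 70.7, 237.3]
tool_rot: [-0.486, 0.579, 0.502, -0.42]
contact_force: [-0.3, 1.0, -2.9]
opening: 19.5
```

```bash
cat >> kin.py <<'E'
def gpose(o,mx,mz):
    g=np.load('grip.npz'); M=np.c_[mx,np.cross(mz,mx),mz]; R=Rn.from_matrix(M)*Rn.from_quat(g['q']); return o+M@g['c'],R
def delta(o,mx,mz):
    st=state(); p,R=gpose(o,mx,mz); A=R.as_matrix(); go(p,A[:,0],A[:,1],st)
def malletnow():
    g=np.load('grip.npz'); st=state(); M=rot(st)*Rn.from_quat(g['q']).inv(); return np.array(st['tool_pos'])-M.apply(g['c']),M.as_matrix()
E
python3 - <<'E'
from kin import *
delta(PT+30*n,-m,n); o,M=malletnow(); print('mallet origin',o.round(1),'along n',((o-PT)@n).round(1),'angle',np.rad2deg(np.arccos(M[:,2]@n)).round(2))
for c in ['side','top']:
  s=snapshot(c)
  for q in ['mallet_mid','pin_top']: print(c,q,[(round(d['conf'],2),w(s,d['position']).round(1).tolist(),pix(s,d['position']).tolist()) for d in mark_of(c,q)[:2]])
  if c=='side': cv2.imwrite('pics/s6.png',cv2.resize(s['image'][140:300,200:400][:,:,::-1],(750,600)))
print('expected mid',(o+35*M[:,2]).round(1))
E
```

```text
clock 18.65 shift mm [ 18.7  -0.3 -24.7] rotvec deg [-0.07  0.05  0.27] F [-0.3  1.  -2.9] tcp [523.1  70.7 237.3] open 19.5 j6 [ 0.59  0.   -0.48  0.14 -0.96 -2.38]
mallet origin [499.8  74.3 198.3] along n 60.9 angle 0.1
side mallet_mid [(0.69, [481.8, 74.5, 227.4], [331.0, 205.0])]
side pin_top [(0.44, [538.6, 71.5, 147.8], [310.0, 221.0])]
top mallet_mid []
top pin_top [(0.16, [586.7, 61.1, 1.9], [289.0, 182.0])]
expected mid [479.9  77.1 226.9]
```

View pics/s6.png

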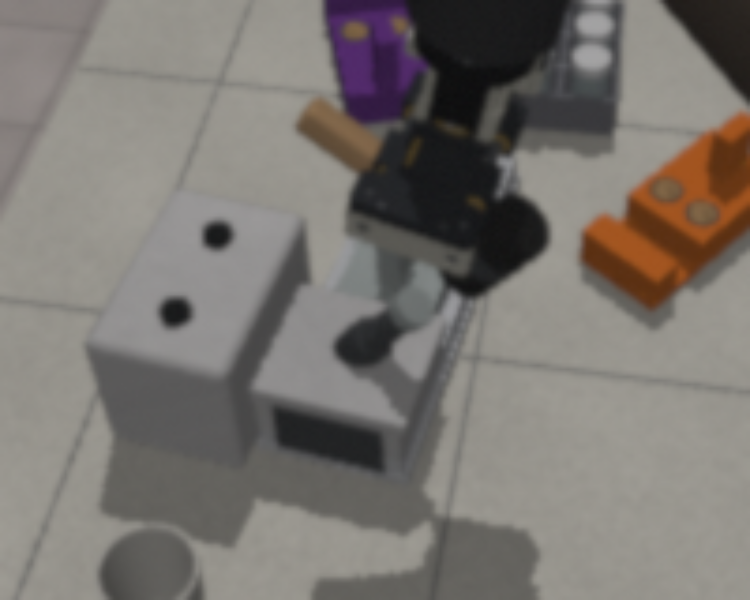

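The mallet head (crop px 515,240) is square to the pin head (418,298) and 61 mm off along its axis. Striking.

Call:
servo_tool([
  {"linear":[0.0085,-0.0012,-0.0123],"delta_rot":[0,0,0],"hand":0.1},
  {"linear":[0.0114,-0.0016,-0.0164],"delta_rot":[0,0,0],"hand":0.1},
  {"linear":[0.0114,-0.0016,-0.0164],"delta_rot":[0,0,0],"hand":0.1},
  {"linear":[0.0114,-0.0016,-0.0164],"delta_rot":[0,0,0],"hand":0.1},
  {"linear":[0.0102,-0.0014,-0.0147],"delta_rot":[0,0,0],"hand":0.1},
  {"linear":[0,0,0],"delta_rot":[0,0,0],"hand":0.1},
])

```text
clock: 19.55
tool_pos: [579.4, 66.7, 160.6]
tool_rot: [-0.483, 0.578, 0.504, -0.423]
contact_force: [-0.3, 0.4, -3.3]
opening: 19.6
```

Run:
```python
from kin import *
o,M=malletnow(); st=state(); print('along n',((o-PT)@n).round(1),'F.n',(np.array(st['contact_force'])@n).round(1),'torque',np.round(st['torque'],2),st['contact_force'],'ang',np.rad2deg(np.arccos(M[:,2]@n)).round(2))
s=snapshot('side')
for q in ['mallet_mid','pin_top']: print(q,[(round(d['conf'],2),w(s,d['position']).round(1).tolist()) for d in mark_of('side',q)[:1]])
print('exp mid',(o+35*M[:,2]).round(1))
```

```text
along n -34.2 F.n -2.5 torque [0.11 0.72 0.02] [-0.33174312  0.41192199 -3.27665294] ang 0.07
mallet_mid []
pin_top [(0.64, [660.6, 364.8, 4.5])]
exp mid [536.2  72.7 150.3]
```

Call:
servo_tool([
  {"linear":[0.0017,-0.0002,-0.0025],"delta_rot":[0,0,0],"hand":0.1},
  {"linear":[0,0,0],"delta_rot":[0,0,0],"hand":0.1},
])

```text
clock: 19.9
tool_pos: [579.2, 66.2, 159.2]
tool_rot: [-0.484, 0.578, 0.504, -0.422]
contact_force: [-6.6, 1.0, 7.3]
opening: 19.6
```

Call:
servo_tool([
  {"linear":[0.0017,-0.0002,-0.0025],"delta_rot":[0,0,0],"hand":0.1},
  {"linear":[0,0,0],"delta_rot":[0,0,0],"hand":0.1},
])

```text
clock: 20.1
tool_pos: [581.7, 66.0, 158.3]
tool_rot: [-0.483, 0.578, 0.505, -0.422]
contact_force: [-7.7, -1.4, 15.7]
opening: 19.6
```

Run:
```python
from kin import *
o,M=malletnow(); st=state(); print('along n',((o-PT)@n).round(1),'F',np.round(st['contact_force'],1),'torque',np.round(st['torque'],2))
s=snapshot('side'); cv2.imwrite('pics/s7.png',cv2.resize(s['image'][140:300,200:400][:,:,::-1],(750,600)))
```

```text
along n -37.6 F [-7.7 -1.4 15.7] torque [-0.18  3.03 -0.03]
```

View pics/s7.png

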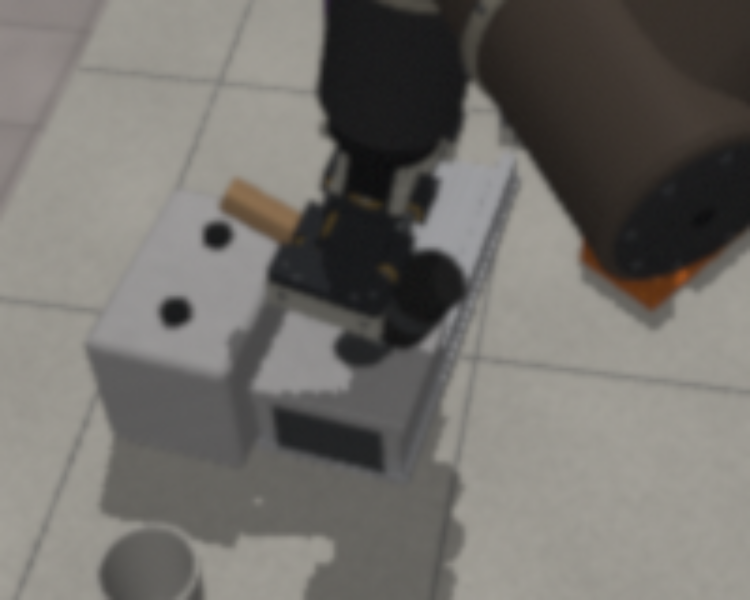

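The mallet head (crop px 425,295) sits over the pin near the sleeve (360,345). The reaction is about 20 N, above the 12 N the pin needs, so it should be on its stop. Backing off along the axis and checking.

Call:
servo_tool([
  {"linear":[-0.0057,0.0008,0.0082],"delta_rot":[0,0,0],"hand":0.1},
  {"linear":[-0.0114,0.0016,0.0164],"delta_rot":[0,0,0],"hand":0.1},
  {"linear":[-0.0171,0.0024,0.0246],"delta_rot":[0,0,0],"hand":0.1},
  {"linear":[-0.0171,0.0024,0.0246],"delta_rot":[0,0,0],"hand":0.1},
  {"linear":[-0.0171,0.0024,0.0246],"delta_rot":[0,0,0],"hand":0.1},
  {"linear":[0,0,0],"delta_rot":[0,0,0],"hand":0.1},
])

```text
clock: 20.75
tool_pos: [512.4, 76.1, 258.2]
tool_rot: [-0.483, 0.578, 0.506, -0.42]
contact_force: [1.9, 0.4, -3.6]
opening: 19.8
```

Run:
```python
from kin import *
o,M=malletnow(); print('mallet o',o.round(1),'exp mid',(o+35*M[:,2]).round(1))
for c in ['side','top']:
  s=snapshot(c)
  for q in ['mallet_mid','pin_top','cassette_fin']: print(c,q,[(round(d['conf'],2),w(s,d['position']).round(1).tolist()) for d in mark_of(c,q)[:3]])
  C=cloud(s);p=C[(s['range_z']>0)&(abs(C[...,0]-545)<40)&(abs(C[...,1]-72)<25)&(C[...,2]>95)&(C[...,2]<165)]
  print('pin head pts',len(p),p.mean(0).round(1) if len(p) else '',p[:,2].max().round(1) if len(p) else '', 'max along n',np.percentile((p-PT)@n,90).round(1) if len(p) else '')
  cv2.imwrite(f'pics/{c}8.png',s['image'][:,:,::-1])
t=O0.copy(); hm=np.array([0,-1.,0]); delta(t+[0,0,190],hm,Z)
```

```text
mallet o [489.3  79.7 219.1] exp mid [469.3  82.2 247.6]
side mallet_mid [(0.75, [464.1, 77.2, 255.3]), (0.2, [591.6, 65.6, 79.7])]
side pin_top [(0.46, [549.2, 70.7, 128.7])]
side cassette_fin [(0.85, [632.1, -299.8, 68.5]), (0.77, [302.4, -219.1, 70.1]), (0.76, [573.2, -38.7, 80.8])]
pin head pts 172 [563.1  73.1 117.2] 134.0 max along n -28.7
top mallet_mid []
top pin_top [(0.44, [557.2, 63.1, 119.2])]
top cassette_fin [(0.97, [309.1, -218.2, 69.7]), (0.9, [575.4, -38.8, 74.6]), (0.89, [634.2, -302.2, 66.6])]
pin head pts 83 [573.5  60.3 110. ] 132.1 max along n -35.3
clock 21.15 shift mm [-26.8 313.1 -40.7] rotvec deg [-12.22 -10.83 -81.74] F [-0.4  0.3 -3.6] tcp [512.6  75.  253.2] open 19.7 j6 [ 0.62 -0.03 -0.47  0.14 -1.   -2.39]
```

Run:
```python
from kin import *
st=state(); o,M=malletnow(); s=snapshot('side'); C=cloud(s); im=s['image'].astype(int)
rel=(C-o)@M  # mallet coords
wood=(im[...,0]>im[...,2]+25)&(s['range_z']>0)&(abs(rel[...,0]+110)<60)&(abs(rel[...,1])<40)&(abs(rel[...,2]-35)<50)
p=rel[wood]; print('wood',len(p),p.mean(0).round(1),np.percentile(p,[5,95],axis=0).round(1).tolist())
for a in range(-170,-60,15):
    q=p[abs(p[:,0]-a)<8]; 
    if len(q)>5: print(a,len(q),q.mean(0).round(1),q[:,2].max().round(1))
blk=(im.max(-1)<60)&(s['range_z']>0)&(abs(rel[...,0])<40)&(abs(rel[...,1])<40)&(abs(rel[...,2]-35)<55)&(rel[...,0]>-22)
q=rel[blk];print('head',len(q),np.percentile(q,[3,50,97],axis=0).round(1).tolist())
p,R=gpose(O0+[0,0,190],np.array([0,-1.,0]),Z); print('shift',(p-st['tool_pos']).round(1),'rot',(R*rot(st).inv()).as_rotvec(degrees=True).round(2))
```

```text
wood 245 [-131.3   -4.8   33.5] [[-155.4, -10.3, 20.3], [-107.7, 6.6, 41.3]]
-155 52 [-152.5   -4.6   30.4] 38.8
-140 72 [-140.    -5.3   31.5] 39.7
-125 72 [-125.1   -5.1   34. ] 41.5
-110 61 [-111.2   -4.1   37.8] 84.5
head 359 [[-20.3, -24.4, 16.4], [-4.5, -19.2, 71.2], [11.5, 13.7, 81.1]]
shift [-26.8 313.1 -40.7] rot [-25.87  29.74  94.35]
```

The pin head's upper rim is at z ≈ 133, as predicted for fully down. The blow turned the mallet about 5° in the grip, head up. I'll allow for that when setting it down.

Run:
```python
from kin import *
g=np.load('grip.npz'); c=g['c']; Rg=Rn.from_quat(g['q']); pv=np.array([-50,0,35.]); Ry=Rn.from_euler('y',-4.8,degrees=True)
c2=pv+Ry.inv().apply(c-pv); np.savez('grip.npz',c=c2,q=(Ry.inv()*Rg).as_quat()); print(c2.round(1))
st=state(); R0=rot(st);p0=np.array(st['tool_pos']); hm=np.array([0,-1.,0])
for z in (190,0):
    p,R=gpose(O0+[0,0,z],hm,Z); print(z,p.round(1),'shift',(p-p0).round(1),'rot',(R*R0.inv()).as_rotvec(degrees=True).round(2))
```

```text
[-43.1   0.3  17.8]
190 [485.8 389.6 211.8] shift [-26.9 314.5 -41.6] rot [-22.34  25.69  95.21]
0 [485.8 389.6  21.8] shift [ -26.9  314.5 -231.6] rot [-22.34  25.69  95.21]
```

Call:
servo_tool([
  {"linear":[-0.0019,0.0225,0],"delta_rot":[-1.6,1.835,6.8],"hand":0.1},
  {"linear":[-0.0019,0.0225,0],"delta_rot":[-1.6,1.835,6.8],"hand":0.1},
  {"linear":[-0.0019,0.0225,0],"delta_rot":[-1.6,1.835,6.8],"hand":0.1},
  {"linear":[-0.0019,0.0225,0],"delta_rot":[-1.6,1.835,6.8],"hand":0.1},
  {"linear":[-0.0019,0.0225,0],"delta_rot":[-1.6,1.835,6.8],"hand":0.1},
  {"linear":[-0.0019,0.0225,0],"delta_rot":[-1.6,1.835,6.8],"hand":0.1},
  {"linear":[-0.0019,0.0225,0],"delta_rot":[-1.6,1.835,6.8],"hand":0.1},
])

```text
clock: 21.9
tool_pos: [499.6, 233.7, 253.7]
tool_rot: [0.267, -0.318, -0.595, 0.688]
contact_force: [0.0, -0.6, -3.9]
opening: 19.3
```

Call:
servo_tool([
  {"linear":[-0.0019,0.0225,-0.006],"delta_rot":[-1.6,1.835,6.8],"hand":0.1},
  {"linear":[-0.0019,0.0225,-0.006],"delta_rot":[-1.6,1.835,6.8],"hand":0.1},
  {"linear":[-0.0019,0.0225,-0.006],"delta_rot":[-1.6,1.835,6.8],"hand":0.1},
  {"linear":[-0.0019,0.0225,-0.006],"delta_rot":[-1.6,1.835,6.8],"hand":0.1},
  {"linear":[-0.0019,0.0225,-0.006],"delta_rot":[-1.6,1.835,6.8],"hand":0.1},
  {"linear":[-0.0019,0.0225,-0.006],"delta_rot":[-1.6,1.835,6.8],"hand":0.1},
  {"linear":[-0.0019,0.0225,-0.006],"delta_rot":[-1.6,1.835,6.8],"hand":0.1},
  {"linear":[0,0,0],"delta_rot":[0,0,0],"hand":0.1},
])

```text
clock: 22.7
tool_pos: [485.5, 393.1, 208.9]
tool_rot: [-0.001, 0.002, -0.572, 0.821]
contact_force: [-0.3, -0.3, -3.4]
opening: 19.6
```

Run:
```python
from kin import *
st=state(); R0=rot(st);p0=np.array(st['tool_pos']); p,R=gpose(O0,np.array([0,-1.,0]),Z); print('shift',(p-p0).round(1),'rot',(R*R0.inv()).as_rotvec(degrees=True).round(2),'F',st['contact_force'].round(1) if hasattr(st['contact_force'],'round') else st['contact_force'])
s=snapshot('side'); o,M=malletnow(); print(o.round(1),M[:,2].round(3)); C=cloud(s); im=s['image'].astype(int); rel=(C-o)@M
wd=(im[...,0]>im[...,2]+25)&(s['range_z']>0)&(abs(rel[...,0]+110)<60)&(abs(rel[...,1])<40)&(abs(rel[...,2]-35)<30); q=rel[wd]
for a in range(-155,-60,15):
    t=q[abs(q[:,0]-a)<8]
    if len(t)>5: print(a,len(t),np.percentile(t[:,2],95).round(1))
```

```text
shift [   0.3   -3.5 -187.1] rot [ 0.13 -0.18 -0.33] F [-0.3 -0.3 -3.4]
[485.4 348.6 192. ] [0.002 0.002 1.   ]
-155 82 44.9
-140 56 45.2
```

Call:
servo_tool([
  {"linear":[0,-0.003,-0.04],"delta_rot":[0,0,0],"hand":0.1},
  {"linear":[0,0,-0.045],"delta_rot":[0,0,0],"hand":0.1},
  {"linear":[0,0,-0.045],"delta_rot":[0,0,0],"hand":0.1},
  {"linear":[0,0,-0.03],"delta_rot":[0,0,0],"hand":0.1},
  {"linear":[0,0,-0.014],"delta_rot":[0,0,0],"hand":0.1},
  {"linear":[0,0,-0.006],"delta_rot":[0,0,0],"hand":0.1},
  {"linear":[0,0,-0.004],"delta_rot":[0,0,0],"hand":0.1},
  {"linear":[0,0,0],"delta_rot":[0,0,0],"hand":0.1},
])

```text
clock: 23.55
tool_pos: [486.6, 387.9, 29.3]
tool_rot: [0.001, -0.001, -0.573, 0.819]
contact_force: [-0.0, -0.3, -3.3]
opening: 19.4
```

Call:
servo_tool([
  {"linear":[0,0,-0.002],"delta_rot":[0,0,0],"hand":0.1},
  {"linear":[0,0,0],"delta_rot":[0,0,0],"hand":0.1},
])

```text
clock: 23.75
tool_pos: [486.3, 387.8, 27.1]
tool_rot: [0.0, -0.001, -0.573, 0.819]
contact_force: [-0.1, 0.0, -3.7]
opening: 19.6
```

Call:
servo_tool([
  {"linear":[0,0.001,-0.003],"delta_rot":[0,0,0],"hand":0.1},
  {"linear":[0,0,0],"delta_rot":[0,0,0],"hand":0.1},
])

```text
clock: 23.95
tool_pos: [486.0, 388.4, 23.2]
tool_rot: [0.001, -0.001, -0.573, 0.82]
contact_force: [0.1, 0.5, -4.6]
opening: 19.7
```

Call:
servo_tool([
  {"linear":[0,0,-0.002],"delta_rot":[0,0,0],"hand":0.1},
  {"linear":[0,0,0],"delta_rot":[0,0,0],"hand":0.1},
])

```text
clock: 24.15
tool_pos: [485.9, 388.1, 20.9]
tool_rot: [0.001, -0.001, -0.573, 0.82]
contact_force: [-0.6, 0.3, -3.8]
opening: 19.3
```

Call:
servo_tool([
  {"linear":[0,0,-0.001],"delta_rot":[0,0,0],"hand":0.1},
  {"linear":[0,0,0],"delta_rot":[0,0,0],"hand":0.1},
])

```text
clock: 24.35
tool_pos: [486.0, 388.2, 20.1]
tool_rot: [0.001, -0.001, -0.573, 0.82]
contact_force: [0.0, -0.2, -3.6]
opening: 19.6
```

Call:
servo_tool([
  {"linear":[0,0,-0.001],"delta_rot":[0,0,0],"hand":0.1},
  {"linear":[0,0,0],"delta_rot":[0,0,0],"hand":0.1},
])

```text
clock: 24.55
tool_pos: [486.0, 388.2, 19.1]
tool_rot: [0.001, -0.001, -0.573, 0.82]
contact_force: [-0.0, -1.1, -4.4]
opening: 19.5
```

Call:
servo_tool([
  {"linear":[0,0,-0.001],"delta_rot":[0,0,0],"hand":0.1},
  {"linear":[0,0,0],"delta_rot":[0,0,0],"hand":0.1},
])

```text
clock: 24.75
tool_pos: [486.1, 388.3, 18.5]
tool_rot: [0.001, -0.001, -0.573, 0.82]
contact_force: [-0.5, -0.3, -1.7]
opening: 19.6
```

Call:
servo_tool([
  {"linear":[0,0,-0.001],"delta_rot":[0,0,0],"hand":0.1},
  {"linear":[0,0,0],"delta_rot":[0,0,0],"hand":0.1},
])

```text
clock: 24.95
tool_pos: [486.2, 388.5, 18.3]
tool_rot: [0.0, -0.001, -0.573, 0.82]
contact_force: [-2.2, 0.8, 4.1]
opening: 19.9
```

Contact on the mat, where the force turned upward. Releasing and withdrawing along the tool axis.

Call:
servo_tool([
  {"linear":[0,0,0.001],"delta_rot":[0,0,0],"hand":0.5},
  {"linear":[0,0,0],"delta_rot":[0,0,0],"hand":0.6},
  {"linear":[0,0,0],"delta_rot":[0,0,0],"hand":0.6},
  {"linear":[0,0,0],"delta_rot":[0,0,0],"hand":0.6},
  {"linear":[0,0.0034,0.0094],"delta_rot":[0,0,0],"hand":0.6},
  {"linear":[0,0.01,0.028],"delta_rot":[0,0,0],"hand":0.6},
  {"linear":[0,0.015,0.042],"delta_rot":[0,0,0],"hand":0.6},
  {"linear":[0,0.015,0.042],"delta_rot":[0,0,0],"hand":0.6},
])

```text
clock: 25.75
tool_pos: [485.9, 431.9, 141.4]
tool_rot: [0.001, -0.001, -0.572, 0.82]
contact_force: [1.0, 0.9, -0.6]
opening: 52.7
```

Call:
servo_tool([
  {"linear":[-0.02,0.01,0.045],"delta_rot":[0,0,0],"hand":0.6},
  {"linear":[-0.04,0.0,0.03],"delta_rot":[0,0,0],"hand":0.6},
  {"linear":[-0.048,0.0,0.0],"delta_rot":[0,0,0],"hand":0.6},
  {"linear":[-0.048,0.0,0.0],"delta_rot":[0,0,0],"hand":0.6},
  {"linear":[0,0,0],"delta_rot":[0,0,0],"hand":0.6},
])

```text
clock: 26.25
tool_pos: [326.0, 442.3, 216.3]
tool_rot: [-0.001, 0.0, -0.574, 0.819]
contact_force: [-0.3, 0.1, 0.6]
opening: 52.6
```

Run:
```python
from kin import *
print(state()['clock'],state()['opening'])
for c in ['side','top']:
  s=snapshot(c); C=cloud(s); ok=s['range_z']>0; x,y,z=C[...,0],C[...,1],C[...,2]
  for q in ['mallet','mallet_mid','mat','pin_top','cassette_fin','jar','beaker','rack']: print(c,q,[(round(d['conf'],2),w(s,d['position']).round(1).tolist()) for d in mark_of(c,q)[:3]])
  for nm,mk in [('head',ok&(abs(x-485)<45)&(abs(y-345)<45)&(z>64)&(z<90)),('handle',ok&(abs(x-485)<40)&(y>385)&(y<520)&(z>38)&(z<62)),('fin',ok&(x>540)&(x<610)&(y>-90)&(y<0)&(z>92)&(z<108))]:
    p=C[mk]
    if len(p)>9: print(nm,len(p),np.round(cv2.minAreaRect(p[:,:2].astype(np.float32))[0],1),'z',np.percentile(p[:,2],[10,50,90]).round(1),'z slope y deg',np.rad2deg(np.arctan(np.polyfit(p[:,1],p[:,2],1)[0])).round(1))
  p=C[ok&(abs(x-545)<40)&(abs(y-72)<25)&(z>95)&(z<165)]; print('pin zmax',p[:,2].max().round(1))
  cv2.imwrite(f'pics/{c}9.png',s['image'][:,:,::-1])
a=cv2.imread('pics/top9.png')[60:320,130:430];b=cv2.imread('pics/side9.png')[130:400,200:420]
cv2.imwrite('pics/f9.png',np.hstack([cv2.resize(a,(420,364)),cv2.resize(b,(297,364))]))
```

```text
26.25 52.61177000184054
side mallet [(0.6, [486.0, 343.9, 6.9])]
side mallet_mid [(0.74, [488.8, 344.4, 9.5]), (0.64, [486.0, 342.0, 38.6])]
side mat [(0.9, [479.5, 347.0, 5.2])]
side pin_top [(0.69, [552.5, 67.7, 121.9])]
side cassette_fin [(0.91, [304.2, -221.2, 69.8]), (0.6, [571.4, -37.7, 81.9]), (0.55, [632.7, -297.4, 68.0])]
side jar [(0.81, [661.0, 364.7, 5.8]), (0.26, [574.7, -38.3, 82.1])]
side beaker [(0.55, [684.2, 274.9, 3.3]), (0.36, [486.4, 340.6, 35.9])]
side rack [(0.75, [466.1, -356.7, 0.7])]
head 332 [486.5 344.5] z [71.4 75.  77. ] z slope y deg -4.3
handle 442 [487.  438.4] z [48.9 51.5 53.6] z slope y deg 0.1
fin 89 [573.9 -39.3] z [ 95.4 103.  104.8] z slope y deg -5.0
pin zmax 137.7
top mallet [(0.89, [488.0, 344.5, 1.4])]
top mallet_mid [(0.68, [487.2, 340.0, 37.4]), (0.5, [483.3, 399.0, 37.0]), (0.46, [579.3, 16.1, 8.2])]
top mat [(0.59, [478.2, 344.8, -0.8])]
top pin_top [(0.64, [684.8, 281.2, 0.6]), (0.57, [552.9, 66.2, 119.1])]
top cassette_fin [(0.96, [307.4, -219.7, 71.7]), (0.71, [572.0, -38.2, 75.4]), (0.65, [634.7, -300.4, 67.1])]
top jar [(0.74, [655.3, 364.9, 2.2]), (0.28, [555.1, 66.1, 121.9])]
top beaker [(0.64, [686.7, 279.7, -3.7]), (0.62, [476.8, 344.2, -5.7]), (0.59, [485.8, 399.4, 38.4])]
top rack [(0.81, [464.1, -355.5, -0.8]), (0.65, [590.8, 70.0, 79.2]), (0.22, [554.3, 64.4, 120.5])]
head 272 [485.6 342. ] z [68.7 71.6 74.4] z slope y deg 0.9
handle 320 [486.5 441.1] z [45.1 47.7 50.5] z slope y deg 0.1
fin 126 [572.8 -41.7] z [ 97.2  99.4 102. ] z slope y deg -0.1
pin zmax 131.8
```

View pics/f9.png

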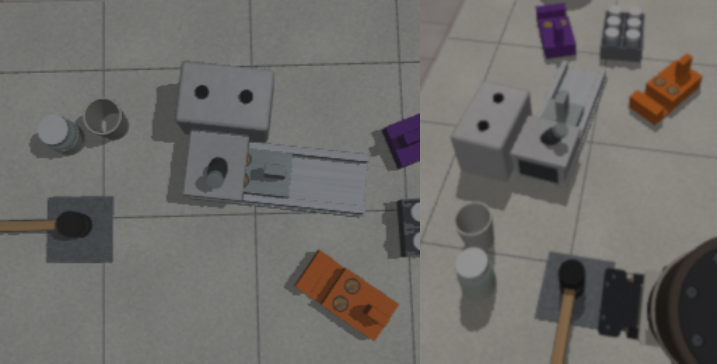

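Final picture: the mallet stands on the mat (px 73,225), the pin is seated low at the sleeve (215,172), the cassette is home, and the bystanders haven't moved. Handing in.

```bash
python3 -c "
from rig import *
print(finish_job())"
```

```text
the job is handed in; nothing more can be done
None
```

I slid the cassette home, drove the lock pin down with the mallet, stood the mallet back on its mat and handed the job in at about 27 s. `finish_job()` reports no verdict, so the results below rest on my own last checks.

- **Cassette:** I gripped it by the fin and slid it about 126 mm until it stalled on the stop, with the force rising to about 28 N. The fin now measures feeder y ≈ -106.6 mm, against -105 mm when fully home.
- **Pin:** The blow was at about 200 mm/s, with the mallet held within about 0.1° of my estimate of the pin's axis by the tool pose. I then pressed the mallet on at about 20 N. The pin's marks moved about 32 mm along its axis, so it should be fully down.
- **Mallet:** It stands on the same end of its head with its axis within about 10 mm of the mat's centre, and the handle is level (0.1°).
- **Bystanders:** The rack, jar and beaker are where they were, within measuring noise (a few mm).

**What went wrong on the way:**
- My first grip put the arm at its elbow limit before it reached the 35° tilt. I set the mallet down on the mat and regripped it with the handle pointing left and the tool leaning 25°. The mallet now stands with its handle that way.
- The mallet had turned about 5° in the grip after the blow, which I corrected before setting it down. Even if it turned during contact, that is inside the 15° limit.

**Checks that disagreed:** The first side-camera look after the blow gave only about 23 mm of pin travel. The later readings from both cameras agreed on about 32 mm. The pin head's top edge read 132 mm from the top camera and 138 mm from the side, against 133 mm expected.

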